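Square a board carrier on the jig and load it under the microscope

TASK

Put the orange lens cap that was left in the corner of the black squaring jig into the blue tray. Then square the green-topped board carrier snugly against both fences of the jig, pick it up and load it into the nest on the microscope base, its chip under the lens and the carrier flat and fully home against the nest's back stop. Do not knock the microscope's head, and leave the red-topped carrier, the little screw tin on the jig and the amber bottle where they stand.

Things in the scene. Friction and masses are not known exactly. Their poses are not given: they have to be found in the camera images.
- jig: Squaring jig, fixed: black plate, top 12 mm above the table, x -120 to +95, y -85 to +85 mm in its own frame; origin on the table. Two aluminium fences, 10 mm thick, stand 8 mm above the plate: end fence (inner face x = +85, along y over the whole plate) and side fence (inner face y = -70, x -110 to +85). They meet in one corner. Its x points roughly along world y.
- jig_home (a point): Where the green carrier's centre lies when squared against both fences: at (43, -47, 30) mm in the jig's frame; axes as the jig's, x towards the end fence, -y towards the side fence.
- board_c (a point): Centre of the green-topped board carrier, a loose aluminium block 84 (x) by 46 (y) by 36 (z) mm, about 200 g (140 to 280); the point lies half-way up, 18 mm above its underside. Black chip nearer its +x end, white stripe across its -x end. It starts on the jig's plate, its +x roughly towards the end fence, turned up to 35 degrees either way.
- board_chip (a point): The middle of the chip's place on the carrier's top: 8 mm in +x from its centre, 18 mm above it.
- board: The same carrier, origin at the centre of its underside.
- cap: The orange lens cap, origin at the centre of its underside.
- cap_c (a point): Centre of the orange lens cap, a loose upright cylinder 30 mm in diameter, 26 mm high, 30 g; point 13 mm above its underside. It starts standing on the jig's plate in the corner of the fences, where the carrier is to go.
- tray: Blue open tray, fixed, 90 by 90 by 24 mm outside, walls 4 mm, floor 4 mm thick; origin under its centre on the table.
- scope: White microscope base, fixed, 240 (x) by 160 (y) mm, top 12 mm above the table; origin on the table under its centre; x points from its front to the back, roughly along world y. Nest centre at x = -45, y = 0: two side walls, inner faces at y = +-25.5, 6 mm thick, x -87 to -3, and a back stop with its face at x = -3; all 8 mm above the base; front open. Post of radius 10 mm at x = +90.
- nest_home (a point): Where the green carrier's centre lies when home in the nest, touching the back stop: (-45, 0, 30) mm in the base's frame, axes parallel. The carrier's x then points along this x, with 2.5 mm of play to each side wall.
- lens_spot (a point): The point on the lens's axis at carrier-top height, 8 mm in +x from nest_home and 18 mm above it; axes parallel.
- scope_head: Microscope head, fixed over the nest, same frame as the base. Lens nose: upright cylinder, radius 16 mm, axis x = -37, y = 0, lower end 74 mm above the table (26 over the seated carrier); from 125 to 165 mm up its radius is 24; behind it a 140 mm wide screen ends 245 mm up. A vertical gripper does not fit: come from the front, tool leaning back to the front by about 40 degrees, holding the near half.
- tin_c (a point): Centre of the little round screw tin, 28 mm in diameter, 18 mm high, loose on the jig's plate by the end fence, away from the corner; leave it.
- flux_c (a point): Centre of the loose amber bottle, 28 mm in diameter, 50 mm high, on the table between jig and microscope, beyond the tray; leave it.
- red_c (a point): Centre of the red-topped carrier, same size as the green one, at one side of the table; leave it.
- rack: Fixed rack of screwdrivers, 60 by 70 mm, 125 mm high, on the table between jig and microscope; origin under its centre. An obstacle.
There are look-alikes about, which are no part of the job. What is shaped like the tray but brown or turquoise is not meant.

How it is judged:
On the way, in this order (a step that is already met when the one before it is completed fails the run):
1. the orange cap is in the blue tray, let go (x of cap_c in the frame of tray between -0.035 and 0.035 m and y of cap_c in the frame of tray between -0.035 and 0.035 m and z of cap_c in the frame of tray below 0.03 m and linear speed of cap below 0.03 m/s and contact force between the fingers and cap below 0.05 N), for 0.2 s.
2. the green carrier lies on the jig, squared against both fences (x of board_c in the frame of jig_home between -0.0025 and 0.0025 m and y of board_c in the frame of jig_home between -0.0025 and 0.0025 m and z of board_c in the frame of jig_home between -0.002 and 0.002 m and angle between the x axis of board_c and the x axis of jig_home, either way round below 0.03 rad), for 0.2 s.
At the end, for the whole second after the job is handed in: The green carrier rests flat in the nest (within 2 mm in height), within 3 mm of the back stop and 4 mm sideways, turned less than 0.07 rad, chip within 6 mm of the lens axis, at rest; the orange cap lies in the blue tray (x of board_c in the frame of nest_home between -0.003 and 0.003 m and y of board_c in the frame of nest_home between -0.004 and 0.004 m and z of board_c in the frame of nest_home between -0.002 and 0.002 m and angle between the x axis of board_c and the x axis of nest_home, either way round below 0.07 rad and horizontal distance between board_chip and lens_spot below 0.006 m and linear speed of board below 0.02 m/s and x of cap_c in the frame of tray between -0.035 and 0.035 m and y of cap_c in the frame of tray between -0.035 and 0.035 m and z of cap_c in the frame of tray below 0.03 m and linear speed of cap below 0.03 m/s); the robot touches nothing.
It fails at once if the screw tin, the amber bottle or the red carrier is moved more than 12 mm (distance of any of tin_c, flux_c, red_c from where it was at the start of the episode above 0.012 m).
It fails at once if the microscope's head is knocked (more than 6 N) (contact force between anything else and scope_head above 6 N).
It also fails if it takes over 72 s, if anything falls off the work surface, if the arm or the gripper's body presses on something with over 40 N, if the wrist force passes 120 N, or if a joint passes its speed limit or range.

ROBOT

A 7-joint arm with a two-finger parallel gripper is mounted at the origin on the work surface. World frame = base frame: x ahead of the robot, y to its left, z up, the work surface at z = 0. Lengths are in m, angles in rad, forces in N, time in s.
With the tool pointing down it reaches from about 0.35 to 0.9 m from the base axis. Payload 8.1 kg.
Tool frame: the origin (TCP) lies between the finger pads; the fingertips stand 22 mm ahead of it and the grasp point (between the pads) lies 3 mm ahead of it; z points along the fingers, x is the direction in which the jaws open and shut, and the axes are right-handed (so a half turn about z gives the same grasp; the last joint's range is limited). The gripper opens to 92 mm and grips with 3 to 60 N. Pads are 19 mm wide; open, the fingers measure 130 mm over their backs; the gripper's body (75 mm by 190 mm) begins 47 mm behind the grasp point.
Start: joints at [1.018, 0.434, 0.025, 1.573, -0.012, 1.134, -0.075], TCP at [0.272, -0.563, 0.249] pointing down, gripper open.
Joint ranges: [-2.62, 2.62], [-0.44, 2.09], [-1.27, 1.32], [0.08, 2.57], [-1.32, 4.46], [0.12, 2], [-2.74, 2.74]. Speed limits (rad/s): [2.22, 2.22, 3.01, 3.01, 3.14, 3.14, 3.14].

INTERFACE

Orientations are given as a rotation vector (axis times angle).
In Python, from cell import arm, vision, order gives the robot as it stands.
- The arm moves only by the tool apply_moves, never from a script. Its argument "commands" is a list of rows, each a list of 6 numbers: the shift along the tool's x, y, z in cm, then the turn, a rotation vector about the tool's x, y, z in rad. A call has 1 to 5 rows; each row shifts and turns the commanded pose from where the row before left it, along the tool's axes as they then stand; what a row does not reach is not made up. A row lasts 1/10 s, in which the tool goes at most 50 mm and 8.59 degrees, less where a joint would pass 70% of its speed; a pose out of reach is approached as far as the arm can. A call with a gripper value outside its range is refused whole. "claw" is the closure, from -1 (fully open) to 1 (shut), so that 0 is half open, set as the call begins (left out, the last holds). The fingers move at their own pace and stop on an object; "newtons" is the grip in N (left out, the last holds). Time passes only in rows, so rows that do not move let the fingers close. It gives the time, the measured TCP pose, the force and the opening at its end, in the units of the state.
- arm.observe(): the state, without advancing time (a new reading comes with each control period).
- vision.get_image(name): name is "scene" or "top" or "wrist"; returns (picture, depth): 420x560x3 uint8, red, green, blue; 420x560 float32, m along the optical axis (not along the pixel's ray), 0 where there is no reading.
- vision.get_calibration(name): a dict with "K" (3x3 intrinsics, pixels), "R" (3x3) and "t" (3): a world point X has camera coordinates R X + t. Camera axes: x right, y down, z forward; pixel columns grow to the right and rows downward; lengths in m; the calibration is good to about 2 mm. The wrist camera is an equidistant fisheye: a pixel r from the principal point sees the ray r / f radians off the axis. A picture is of the moment at which its call begins: read the wrist's pose just before it. get_calibration takes no time and is no camera call; for the wrist camera it gives the pose at the moment of the call.
- order.sign_off(): hands the job in, once; it reports no verdict.
The state is a dict: "clock": time; "joints": joint angles; "dq": joint speeds; "joint_efforts": joint torques, N m; "position": TCP position; "ee_rot": TCP orientation; "force": force on the tool from outside, world axes, zero at the start; "ft_torque": the same for the moment, N m; "width": opening from 0.0 (shut) to 1.0 (fully open).
Only numpy, scipy, OpenCV 4.12 (cv2) and the standard library are available. Lean on these libraries where they do the work, as an engineer would, in place of code of your own. Each camera call takes 0.05 s, during which the arm holds its last target.

## Working session

There is one attempt and no reset: what is moved stays moved. The work goes in short steps, Python scripts to look and compute and a tool call to move; the robot and the scene stay as the last step left them, time stands still between calls to the robot, and variables do not carry over. Pictures are saved under pics/ and viewed, and the job is handed in when it is done.

Besides the shell and the picture viewer there is one more tool, called after "Call:" by a JSON object that holds its "name" and its "arguments". apply_moves: Moves the arm, as the interface text tells. Its arguments: {"type":"object","properties":{"commands":{"type":"array","items":{"type":"array","items":{"type":"number"}}},"claw":{"type":"number"},"newtons":{"type":"number"}},"required":["commands"]}

```bash
ls; mkdir -p pics; cat > h.py <<'E'
import numpy as np, cv2
from scipy.spatial.transform import Rotation as Ro
from cell import arm, vision, order
E
python3 - <<'E'
from h import *
print(arm.observe())
for n in ("scene","top","wrist"):
    p,d=vision.get_image(n); c=vision.get_calibration(n)
    cv2.imwrite(f"pics/{n}0.png",p[:,:,::-1]); np.savez(f"{n}0.npz",p=p,d=d,**{k:np.array(c[k]) for k in "KRt"})
    print(n,c)
E
```

```text
pics
{'clock': 0.0, 'joints': array([ 1.01839005,  0.43521565,  0.02496   ,  1.57412572, -0.01161284,
        1.13398091, -0.07513102]), 'dq': array([-2.63401444e-03, -1.39179158e-03,  1.84145006e-04,  9.22826572e-04,
       -9.89120246e-05, -4.11848252e-04, -6.62642920e-04]), 'joint_efforts': array([-4.68771577e-04, -6.67839932e+01,  9.85440910e-01, -3.14459753e+01,
       -6.02378463e-02,  4.25973732e-02,  1.48578292e-04]), 'position': array([ 0.27149287, -0.56241168,  0.24793827]), 'ee_rot': array([-2.66020386e+00,  1.66982439e+00,  2.20674010e-03]), 'force': array([0.01850495, 0.55046553, 0.24683597]), 'ft_torque': array([-0.06029209, -0.05325632,  0.01223316]), 'width': 0.999674285597253}
scene {'K': array([[442.04124615,   0.        , 273.15479421],
       [  0.        , 442.04124615, 206.61635434],
       [  0.        ,   0.        ,   1.        ]]), 'R': array([[ 0.27264337,  0.96201205,  0.01408593],
       [ 0.57916415, -0.15241467, -0.80083623],
       [-0.76826719,  0.22650076, -0.59871773]]), 't': array([-0.14472506, -0.27103076,  1.63120124])}
top {'K': array([[477.86374162,   0.        , 275.50135505],
       [  0.        , 477.86374162, 211.79762546],
       [  0.        ,   0.        ,   1.        ]]), 'R': array([[ 5.07938641e-02, -9.98709158e-01, -2.75513404e-05],
       [-9.76767455e-01, -4.96721688e-02, -2.08465859e-01],
       [ 2.08195394e-01,  1.06156978e-02, -9.78029644e-01]]), 't': array([-0.02592261,  0.52640743,  1.25383207])}
wrist {'K': array([[325.1922621 ,   0.        , 279.47064275],
       [  0.        , 325.1922621 , 210.15879073],
       [  0.        ,   0.        ,   1.        ]]), 'R': array([[ 0.43521002, -0.90032815, -0.00120999],
       [-0.87263399, -0.42215295,  0.24555407],
       [-0.22159004, -0.10581172, -0.96938214]]), 't': array([-0.62458869, -0.03113556,  0.38942526])}
```

View pics/scene0.png

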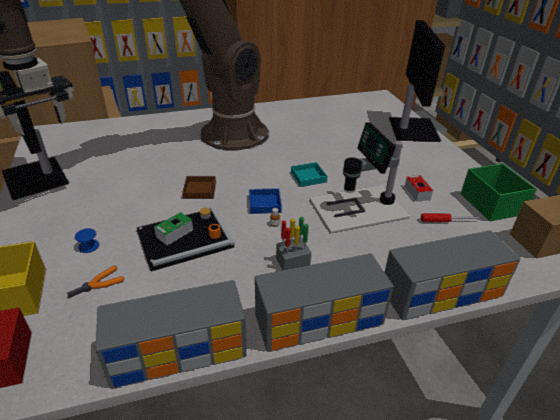

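View pics/top0.png

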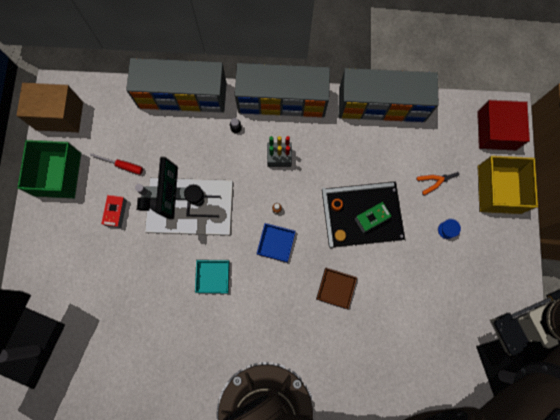

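View pics/wrist0.png

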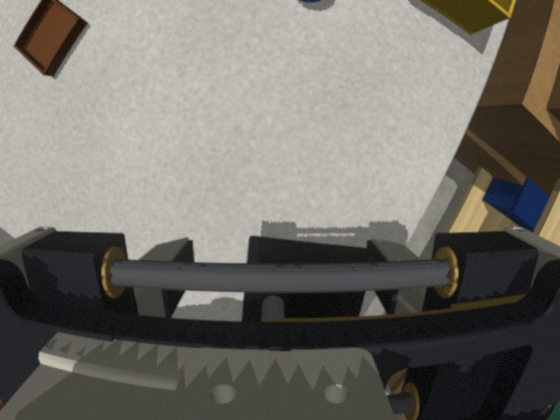

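The top view shows the jig around (363,214), with an orange ring-shaped thing at (337,204), a yellow-topped round at (340,235) and the green carrier at (373,217). The blue tray is at (276,243), the scope base at (190,207), the rack at (280,150), the bottle at about (277,208) and the red carrier at (114,210). I'll enlarge it.

```bash
python3 - <<'E'
from h import *
p=np.load("top0.npz")["p"][:,:,::-1]
cv2.imwrite("pics/t_jig.png",cv2.resize(p[170:260,310:420],None,fx=7,fy=6.6,interpolation=cv2.INTER_CUBIC))
cv2.imwrite("pics/t_scope.png",cv2.resize(p[140:250,95:245],None,fx=5,fy=5,interpolation=cv2.INTER_CUBIC))
cv2.imwrite("pics/t_tray.png",cv2.resize(p[190:270,240:310],None,fx=7,fy=7,interpolation=cv2.INTER_CUBIC))
p=np.load("scene0.npz")["p"][:,:,::-1]
cv2.imwrite("pics/s_jig.png",cv2.resize(p[185:275,130:260],None,fx=6,fy=6,interpolation=cv2.INTER_CUBIC))
cv2.imwrite("pics/s_scope.png",cv2.resize(p[110:240,300:440],None,fx=5,fy=4.6,interpolation=cv2.INTER_CUBIC))
E
```

```text
(no output)
```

View pics/t_jig.png

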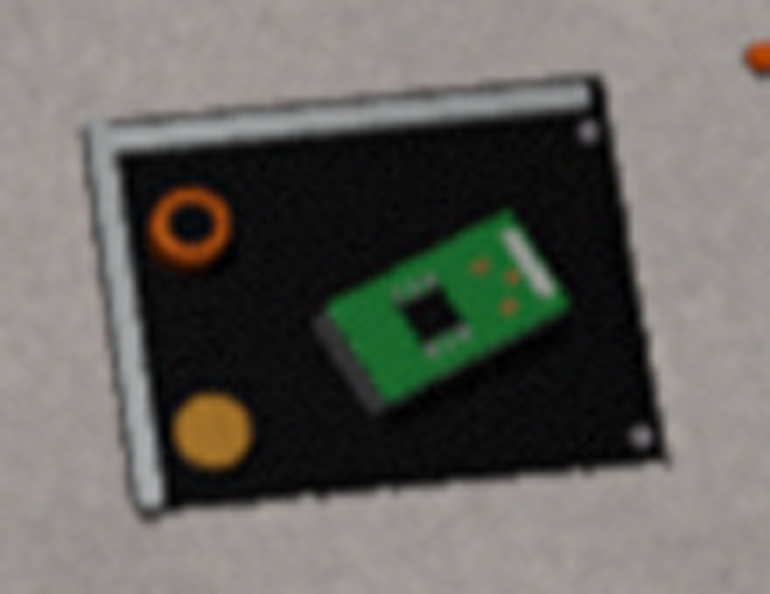

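View pics/t_scope.png

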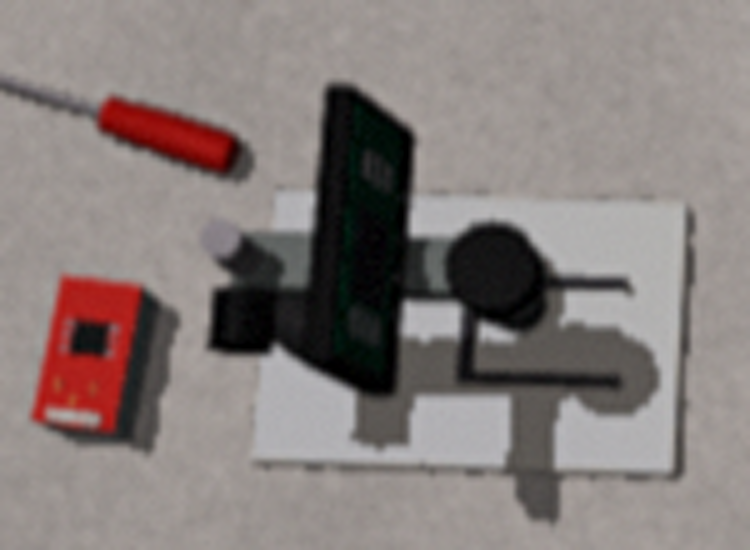

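View pics/t_tray.png

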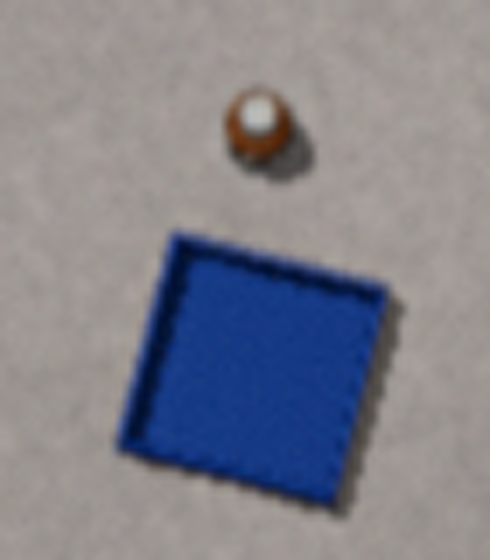

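View pics/s_jig.png

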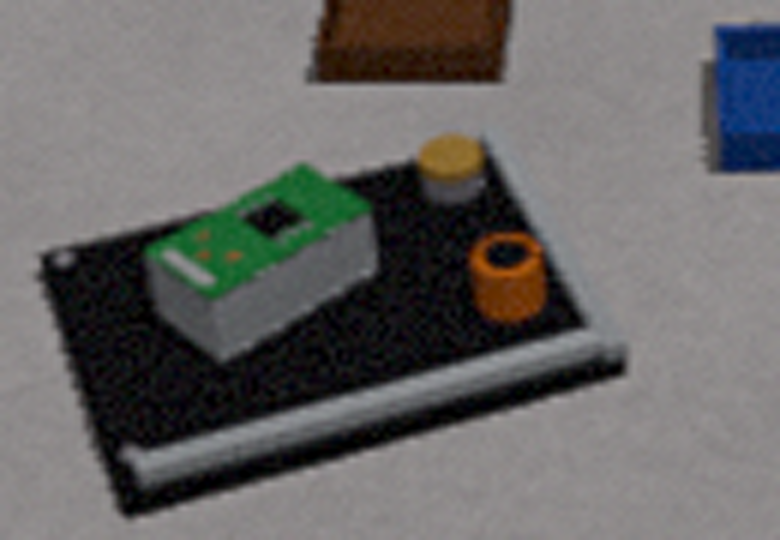

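View pics/s_scope.png

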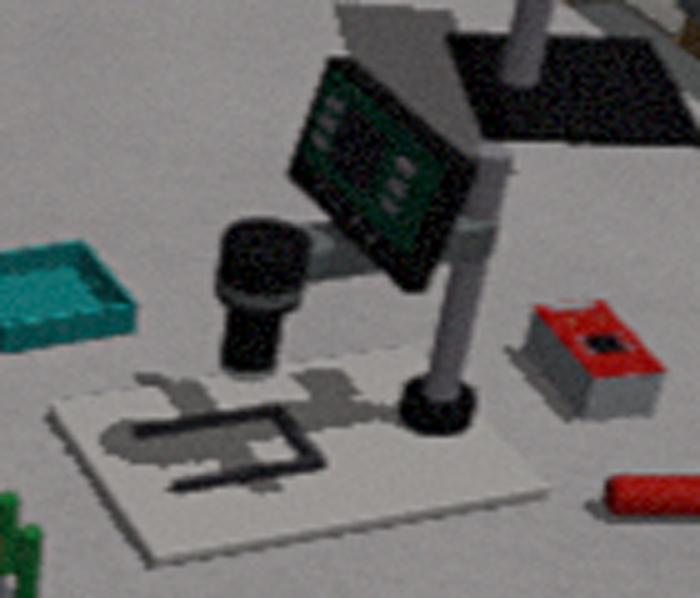

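```bash
cat >> h.py <<'E'
def load(f):
    return dict(np.load(f))
def pix2w(c,u,v,z):
    r=np.linalg.inv(c["K"])@np.array([u,v,1.]); d=c["R"].T@r; o=-c["R"].T@c["t"]
    return o+d*(z-o[2])/d[2]
def proj(c,X):
    q=c["R"]@np.asarray(X,float)+c["t"]; q=c["K"]@(q/q[2]); return q[:2]
def Rz(a): return Ro.from_euler('z',a).as_matrix()
from scipy.optimize import least_squares
def fitpose(obs,z0=0,x0=(0.5,0,1.5)):
    # obs: list (cam, (u,v), local xyz m)
    def f(p):
        T=np.array([p[0],p[1],z0]); R=Rz(p[2])
        return np.concatenate([proj(c,R@np.array(X)+T)-np.array(uv) for c,uv,X in obs])
    s=least_squares(f,x0,loss='soft_l1'); return s.x,s.fun
E
python3 - <<'E'
from h import *
t=load("top0.npz"); s=load("scene0.npz")
for c in (t,s): print(-c["R"].T@c["t"])
def cr(x,y,sx,sy,ox,oy): return ((x+.5)/sx-.5+ox,(y+.5)/sy-.5+oy)
J=lambda x,y:cr(x,y,7,6.6,310,170)
S=lambda x,y:cr(x,y,6,6,130,185)
obs=[(t,J(88,125),(.095,-.085,.020)),(t,J(602,78),(-.120,-.085,.012)),(t,J(665,462),(-.120,.085,.012)),(t,J(145,515),(.095,.085,.02)),
(s,S(622,350),(.095,-.085,.020)),(s,S(42,255),(-.12,.085,.012)),(s,S(488,128),(.095,.085,.02)),(s,S(128,515),(-.12,-.085,0))]
for sub in (obs[:4],obs[4:],obs):
    p,f=fitpose(sub,0,(0.55,-0.15,1.6)); print("jig",p,f.round(1))
# scope
C=lambda x,y:cr(x,y,5,5,95,140)
Q=lambda x,y:cr(x,y,5,4.6,300,110)
obs=[(t,C(688,205),(-.12,-.08,.012)),(t,C(678,472),(-.12,.08,.012)),(t,C(255,462),(.12,.08,.012)),(t,C(275,190),(.12,-.08,.012)),
(s,Q(50,412),(-.12,.08,.012)),(s,Q(155,558),(-.12,-.08,.012)),(s,Q(548,490),(.12,-.08,.012))]
for sub in (obs[:4],obs[4:],obs):
    p,f=fitpose(sub,0,(0.6,0.2,1.6)); print("scope",p,f.round(1))
T=lambda x,y:cr(x,y,7,7,240,190)
obs=[(t,T(173,232),(.045,.045,.024)),(t,T(388,288),(.045,-.045,.024)),(t,T(338,508),(-.045,-.045,.024)),(t,T(120,448),(-.045,.045,.024))]
p,f=fitpose(obs,0,(0.5,0.05,0)); print("tray",p,f.round(1))
u=J(190,226);print("cap",pix2w(t,*u,.038), pix2w(s,*S(512,252),.038))
u=J(213,432);print("tin",pix2w(t,*u,.030), pix2w(s,*S(450,157),.030))
for c,n,box in((t,'top',(310,170,420,260)),(s,'scene',(130,185,260,275))):
    hsv=cv2.cvtColor(c["p"],cv2.COLOR_RGB2HSV); m=((hsv[...,0]>45)&(hsv[...,0]<80)&(hsv[...,1]>100)).astype(np.uint8)
    mm=np.zeros_like(m);x0,y0,x1,y1=box;mm[y0:y1,x0:x1]=m[y0:y1,x0:x1]
    mm=cv2.morphologyEx(mm,cv2.MORPH_CLOSE,np.ones((7,7)))
    ys,xs=np.nonzero(mm); W=np.array([pix2w(c,x,y,.048)[:2] for x,y in zip(xs,ys)])*1000
    r=cv2.minAreaRect(W.astype(np.float32)); print(n,"green",r,W.mean(0))
b=T(258,110);print("bottle top",pix2w(t,*b,.05))
E
```

```text
[ 0.25445229 -0.01305165  1.33602219]
[ 1.44962803 -0.27155013  0.76161644]
jig [ 0.54008332 -0.23412822  1.7309257 ] [-0.4  0.   0.2 -0.   1.   0.  -0.6 -0.1]
jig [ 0.54701787 -0.23380655  1.72216145] [ 0.9 -0.9 -1.  -0.2  2.  -0.7 -1.1  1.8]
jig [ 0.54106982 -0.23409475  1.73201648] [-0.4 -0.3  0.1 -0.4  1.  -0.4 -0.6 -0.4  0.5 -2.7 -1.5 -1.2  1.1 -2.
 -0.9  0.3]
scope [0.54177234 0.24650743 1.5961595 ] [ 0.6 -1.1  0.1  0.5 -0.7  0.4 -0.1 -0.1]
scope [0.54948617 0.24619256 1.59710443] [-0.9 -1.4 -0.1  0.8  1.1 -0.2]
scope [0.54357301 0.24704796 1.60125144] [ 0.4 -1.9  0.1 -0.4 -0.7 -0.1 -0.4 -0.5 -1.3 -2.5 -0.4 -0.6  0.3 -1.6]
tray [ 0.44790416 -0.00446848 -0.19685966] [ 0.   0.1  0.6 -0.1 -0.  -0.2 -0.6  0.3]
cap [ 0.56214121 -0.16820202  0.038     ] [ 0.56545795 -0.16600695  0.038     ]
tin [ 0.47591339 -0.18037096  0.03      ] [ 0.48140747 -0.18034481  0.03      ]
top green ((520.6260375976562, -289.859619140625), (108.6298599243164, 116.22573852539062), 27.030851364135742) [ 531.51529464 -269.77938328]
scene green ((589.5377197265625, -253.342529296875), (179.994140625, 188.18409729003906), 8.687568664550781) [ 568.18701521 -261.92989447]
bottle top [ 0.54669135 -0.00071514  0.05      ]
```

```bash
cat >> h.py <<'E'
def state():
    o=arm.observe(); return o,np.array(o["position"]),Ro.from_rotvec(o["ee_rot"])
def plan(P,R,blend=True):
    """single straight motion to world TCP P with rotation R: print tool-axis shift (cm) and turn, with n rows"""
    o,p,r=state(); d=r.inv().apply(np.array(P)-p)*100; w=(r.inv()*R).as_rotvec()
    n=max(np.linalg.norm(d)/5,np.linalg.norm(w)/0.149,1)
    print("t",round(o["clock"],2),"pos",p.round(4),"shift cm",d.round(2),"turn",w.round(3),"rows",round(n,2))
def down(yaw):  # tool z down, tool x at world angle yaw
    return Ro.from_matrix(np.array([[np.cos(yaw),np.sin(yaw),0],[np.sin(yaw),-np.cos(yaw),0],[0,0,-1]]).T)
JIG=np.array([.5401,-.2341]); JA=1.731
def jl(w): return Rz(JA)[:2,:2].T@(np.array(w)[:2]-JIG)
def jw(l): return Rz(JA)[:2,:2]@np.array(l)[:2]+JIG
E
python3 - <<'E'
from h import *
o,p,r=state(); print(r.as_matrix().round(3), np.arctan2(r.as_matrix()[1,0],r.as_matrix()[0,0]))
print("cap jig",jl([.5621,-.1682]),"tin",jl([.476,-.1804]))
t=load("top0.npz"); s=load("scene0.npz")
for c,n,box in((t,'top',(310,170,420,260)),(s,'scene',(130,185,260,275))):
    hsv=cv2.cvtColor(c["p"],cv2.COLOR_RGB2HSV); m=((hsv[...,0]>45)&(hsv[...,0]<80)&(hsv[...,1]>100)&(hsv[...,2]>60)).astype(np.uint8)
    mm=np.zeros_like(m);x0,y0,x1,y1=box;mm[y0:y1,x0:x1]=m[y0:y1,x0:x1]
    k,lab,st,_=cv2.connectedComponentsWithStats(mm); mm=(lab==1+np.argmax(st[1:,4])).astype(np.uint8)
    mm=cv2.morphologyEx(mm,cv2.MORPH_CLOSE,np.ones((9,9)))
    ys,xs=np.nonzero(mm); W=np.array([pix2w(c,x,y,.048)[:2] for x,y in zip(xs,ys)])*1000
    r=cv2.minAreaRect(W.astype(np.float32)); print(n,"green",r,W.mean(0), jl(np.array(r[0])/1000))
    # height check w/ depth
    X=[]
    for y,x in zip(ys,xs):
        d=c["d"][y,x]; X.append(c["R"].T@(np.linalg.inv(c["K"])@np.array([x,y,1])*d-c["t"]))
    print("depth centroid",np.median(X,0))
# nest joint solution info
E
```

```text
[[ 0.435 -0.901 -0.001]
 [-0.901 -0.435  0.001]
 [-0.001  0.    -1.   ]] -1.1210726950930459
cap jig [ 0.06154671 -0.03223061] tin [0.06323755 0.054713  ]
top green ((530.5701904296875, -269.13543701171875), (46.791725158691406, 85.89494323730469), 32.27720260620117) [ 529.78545378 -267.96205094] [-0.03306661  0.01499661]
depth centroid [ 0.52961933 -0.26750255  0.047868  ]
scene green ((534.537353515625, -269.1126708984375), (47.61973190307617, 85.50940704345703), 31.80780792236328) [ 535.14028884 -268.83090714] [-0.03367698  0.01107661]
depth centroid [ 0.53447465 -0.26916345  0.04759529]
```

```bash
python3 - <<'E'
from h import *
c=load("wrist0.npz"); o,p,r=state()
cw=-c["R"].T@c["t"]; print("cam in tool",r.inv().apply(cw-p),"axis",r.inv().apply(c["R"].T@[0,0,1]), "camx in tool", r.inv().apply(c["R"].T@[1,0,0]))
capw=np.array([.562,-.168]); plan([.53,-.21,.25],down(.16))
E
```

```text
cam in tool [ 0.00022193 -0.0657749  -0.13629051] axis [1.94897065e-04 2.45431296e-01 9.69413968e-01] camx in tool [ 9.99999848e-01 -5.48253234e-04 -6.22422778e-05]
t 0.15 pos [ 0.2715 -0.5625  0.2481] shift cm [-20.51 -38.6   -0.17] turn [-1.000e-03  1.000e-03 -1.281e+00] rows 8.74
```

Call:
{"name": "apply_moves", "arguments": {"commands": [[0,0,0,0,0,-0.145],[0,0,0,0,0,-0.145],[0,0,0,0,0,-0.145],[0,0,0,0,0,-0.145],[0,0,0,0,0,-0.145]], "claw": -0.5}}

```text
clock: 0.65
position: [0.2716, -0.5627, 0.2484]
ee_rot: [-3.082, 0.609, 0.001]
force: [0.8, 0.7, 0.3]
width: 0.75
```

Call:
{"name": "apply_moves", "arguments": {"commands": [[0,0,0,0,0,-0.145],[0,0,0,0,0,-0.145],[0,0,0,0,0,-0.145],[0,0,0,0,0,-0.12]]}}

```text
clock: 1.05
position: [0.2611, -0.5519, 0.2475]
ee_rot: [-3.106, -0.243, 0.028]
force: [-53.2, 82.2, 53.4]
width: 0.748
```

```bash
python3 - <<'E'
from h import *
o,p,r=state(); print(o["joints"].round(3),o["width"]);plan([.53,-.21,.25],down(.16))
E
```

```text
[ 1.215  0.447 -0.258  1.567  0.123  1.175  1.087] 0.7476184644911075
t 1.05 pos [ 0.2611 -0.5519  0.2475] shift cm [ 31.88 -29.6    0.05] turn [-0.027  0.016 -0.004] rows 8.7
```

```bash
python3 - <<'E'
from h import *
o,p,r=state(); print(o)
pp,d=vision.get_image("scene"); cv2.imwrite("pics/s1.png",cv2.resize(pp[0:200,0:260,::-1],None,fx=3,fy=3))
E
```

```text
{'clock': 1.05, 'joints': array([ 1.21526684,  0.44710871, -0.25751171,  1.56685658,  0.12282533,
        1.17468   ,  1.08719765]), 'dq': array([ 0.18782121, -0.00584144, -0.24319396,  0.03393173,  0.1245122 ,
        0.12270804,  1.0413937 ]), 'joint_efforts': array([-14.25556362, -30.39872646,  -9.73063231, -55.7184577 ,
         0.89904154, -28.63566399,   3.30868497]), 'position': array([ 0.2610523 , -0.55193729,  0.24752822]), 'ee_rot': array([-3.10619842, -0.24306269,  0.02783461]), 'force': array([-53.17813226,  82.21236714,  53.3632162 ]), 'ft_torque': array([10.6888738 , 10.35048291, -5.21088166]), 'width': 0.7476184644911075}
```

View pics/s1.png

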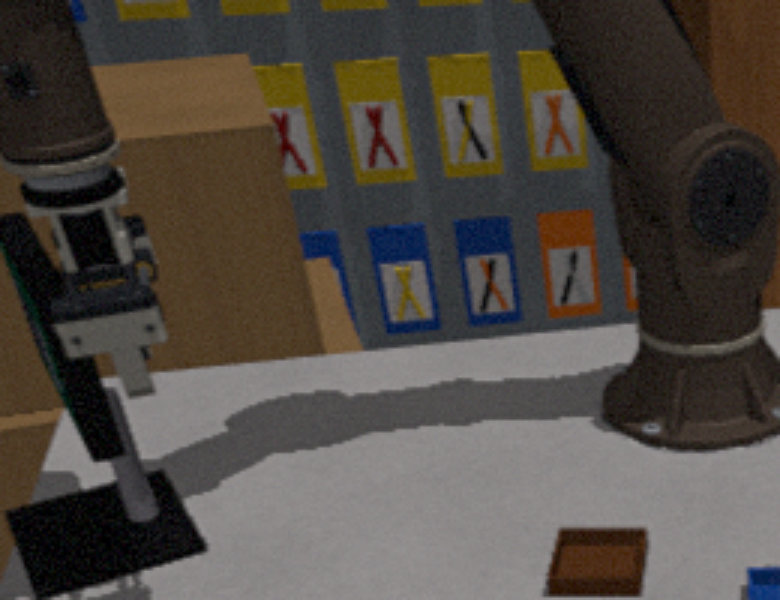

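The arm is now beside a screen on a stand at (130,490) in the picture, and turning in place swung the gripper's body into it: the wrist reads about 110 N. I missed that obstacle. I'll back straight off along the push-back direction.

Call:
{"name": "apply_moves", "arguments": {"commands": [[-2.5,-4.2,0,0,0,0]]}}

```text
clock: 1.2
position: [0.2397, -0.5244, 0.2476]
ee_rot: [-3.127, -0.249, 0.003]
force: [1.6, -0.6, 0.4]
width: 0.744
```

Call:
{"name": "apply_moves", "arguments": {"commands": [[-1.5,-4.5,0,0,0,0],[0,0,0,0,0,0]]}}

```text
clock: 1.4
position: [0.2145, -0.4773, 0.2474]
ee_rot: [-3.126, -0.248, 0.006]
force: [0.2, -0.4, 0.9]
width: 0.748
```

```bash
python3 - <<'E'
from h import *
o,p,r=state(); print(o["joints"].round(3),o["force"]);plan([.53,-.21,.25],down(.16))
pp,d=vision.get_image("top"); cv2.imwrite("pics/t1.png",pp[:,:,::-1])
E
```

```text
[ 1.268  0.296 -0.282  1.797  0.094  1.069  1.11 ] [ 0.20966198 -0.39348523  0.93606908]
t 1.4 pos [ 0.2145 -0.4773  0.2474] shift cm [ 35.37 -21.42  -0.26] turn [-0.006  0.004 -0.002] rows 8.27
```

View pics/t1.png

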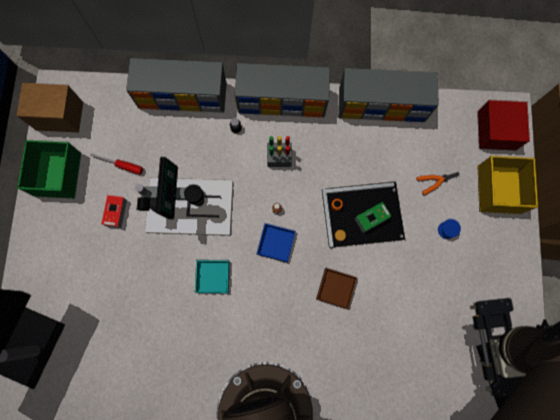

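Call:
{"name": "apply_moves", "arguments": {"commands": [[2,-4.5,0,0,0,0],[3,-4,0,0,0,0],[3,-4,0,0,0,0],[4,-3,0,0,0,0],[4.5,-2,0,0,0,0]]}}

```text
clock: 1.95
position: [0.355, -0.283, 0.2494]
ee_rot: [3.131, 0.249, 0.001]
force: [0.9, -1.8, 0.5]
width: 0.748
```

Call:
{"name": "apply_moves", "arguments": {"commands": [[4.5,-2,0,0,0,0],[4.5,-2,0,0,0,0],[4.5,0,0,0,0,0],[4.5,0,0,0,0,0],[0,0,0,0,0,0]]}}

```text
clock: 2.45
position: [0.5315, -0.2138, 0.2483]
ee_rot: [-3.129, -0.256, -0.007]
force: [-0.7, 0.3, 0.2]
width: 0.747
```

```bash
cat >> h.py <<'E'
def shot(n,tag):
    c=vision.get_calibration(n); p,d=vision.get_image(n)
    cv2.imwrite(f"pics/{tag}.png",p[:,:,::-1]); np.savez(f"{tag}.npz",p=p,d=d,**{k:np.array(c[k]) for k in "KRt"})
def fpix2w(c,u,v,z):
    K=c["K"]; dx,dy=u-K[0,2],v-K[1,2]; r=np.hypot(dx,dy); th=r/K[0,0]
    ray=np.array([np.sin(th)*dx/r,np.sin(th)*dy/r,np.cos(th)]) if r>1e-9 else np.array([0,0,1.])
    d=c["R"].T@ray; o=-c["R"].T@c["t"]; return o+d*(z-o[2])/d[2]
def fproj(c,X):
    q=c["R"]@np.asarray(X,float)+c["t"]; th=np.arctan2(np.hypot(q[0],q[1]),q[2]); a=np.arctan2(q[1],q[0])
    K=c["K"]; return np.array([K[0,2]+K[0,0]*th*np.cos(a),K[1,2]+K[0,0]*th*np.sin(a)])
E
python3 - <<'E'
from h import *
shot("wrist","w2"); o,p,r=state(); print(o["joints"].round(3),o["force"].round(1));plan([.562,-.168,.15],down(.16))
E
```

```text
[ 0.652  0.396 -0.49   1.679  0.201  1.117  0.267] [-1.  -0.9  0.2]
t 2.5 pos [ 0.5286 -0.2149  0.2481] shift cm [ 4.03 -4.08  9.82] turn [-0.002 -0.002  0.002] rows 2.28
```

View pics/w2.png

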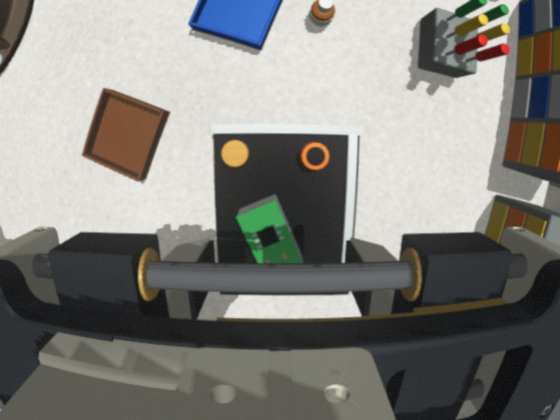

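The wrist view shows three things that could be taken for the cap: the orange ring at (315,156), the yellow-lidded tin at (235,153) and the amber bottle at (322,10). I choose the ring in the fence corner. I'll crop it closer.

```bash
python3 - <<'E'
from h import *
p=cv2.imread("pics/w2.png")
cv2.imwrite("pics/w2c.png",cv2.resize(p[115:275,200:370],None,fx=4.5,fy=3.7,interpolation=cv2.INTER_CUBIC))
c=load("w2.npz")
print("cap",fpix2w(c,315,156,.038))
E
```

```text
cap [ 0.56386482 -0.17000414  0.038     ]
```

View pics/w2c.png

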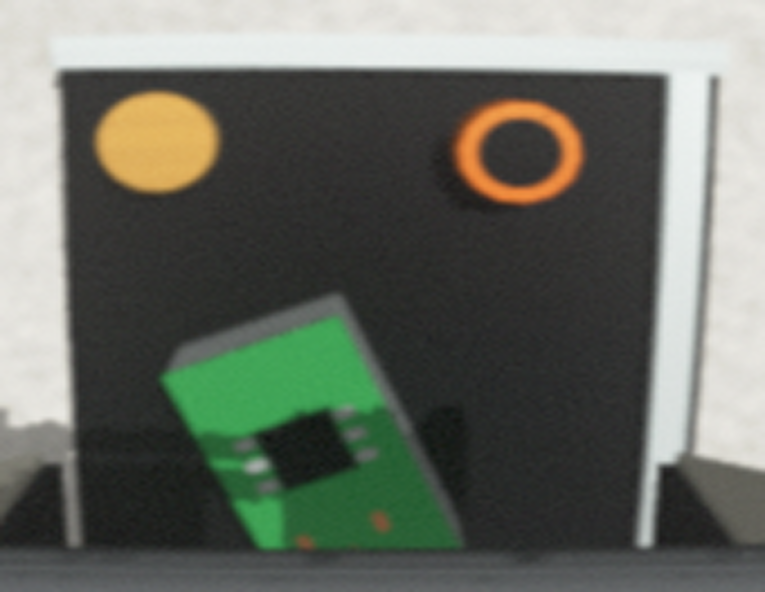

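```bash
cat >> h.py <<'E'
def ffit(obs,z0=0,x0=(0.5,0,1.5)):
    def f(p):
        T=np.array([p[0],p[1],z0]); R=Rz(p[2])
        return np.concatenate([fproj(c,R@np.array(X)+T)-np.array(uv) for c,uv,X in obs])
    s=least_squares(f,x0,loss='soft_l1'); return s.x,s.fun
E
python3 - <<'E'
from h import *
c=load("w2.npz")
W=lambda x,y:((x+.5)/4.5-.5+200,(y+.5)/3.7-.5+115)
obs=[(c,W(53,38),(.095,.085,.02)),(c,W(728,42),(.095,-.085,.02)),(c,W(667,75),(.085,-.070,.02)),(c,W(60,72),(.085,.085,.02)),(c,W(717,80),(.085,-.08,.02))]
p,f=ffit(obs,0,(.54,-.234,1.73));print(p,f.round(1))
print("cap",fpix2w(c,*W(521,152),.038)); print("tin",fpix2w(c,*W(158,142),.03))
g=[W(161,378),W(341,316)]
for q in g: print(fpix2w(c,*q,.048))
q=[fpix2w(c,*x,.048)for x in g]; print(np.arctan2(q[1][1]-q[0][1],q[1][0]-q[0][0]),np.linalg.norm(q[1]-q[0]))
E
```

```text
[ 0.54439383 -0.23522852  1.72802087] [ 0.2  0.2  0.7  0.8  1.3  0.  -1.3 -0.2 -1.3 -1. ]
cap [ 0.56422318 -0.16962984  0.038     ]
tin [ 0.47765556 -0.18140932  0.03      ]
[ 0.48996346 -0.2476163   0.048     ]
[ 0.52962235 -0.22240006  0.048     ]
0.5663479581223401 0.04699666225093658
```

```bash
python3 - <<'E'
from h import *
plan([.5637,-.1693,.046],down(.158))
E
```

```text
t 2.5 pos [ 0.5286 -0.2149  0.2481] shift cm [ 4.16 -3.9  20.22] turn [-0.002 -0.002  0.004] rows 4.2
```

Call:
{"name": "apply_moves", "arguments": {"commands": [[2,-2,3,0,0,0],[2.2,-1.9,3,0,0,0],[0,0,4.5,0,0,0],[0,0,3.5,0,0,0],[0,0,0,0,0,0]]}}

```text
clock: 3.0
position: [0.5571, -0.1715, 0.1044]
ee_rot: [-3.13, -0.248, 0.012]
force: [-0.3, -0.9, 0.7]
width: 0.751
```

```bash
python3 - <<'E'
from h import *
shot("wrist","w3"); plan([.5637,-.1693,.046],down(.158))
E
```

```text
t 3.05 pos [ 0.5588 -0.1718  0.1072] shift cm [ 0.55 -0.16  6.12] turn [-0.001  0.004  0.   ] rows 1.23
```

View pics/w3.png

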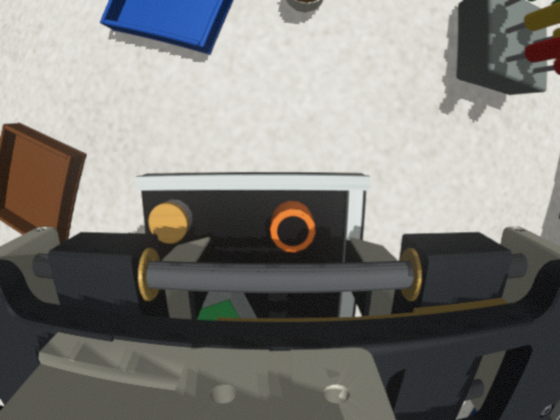

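```bash
python3 - <<'E'
from h import *
c=load("w3.npz"); print(fpix2w(c,292,229,.038)); print(state()[2].inv().apply(fpix2w(c,292,229,.038)-state()[1]))
c["t"]; obs=[(c,(137,176),(.095,.085,.02)),(c,(369,177),(.095,-.085,.02)),(c,(141,188),(.085,.085,.02)),(c,(348,190),(.085,-.07,.02))]
print(ffit(obs,0,(.54,-.234,1.73)))
E
```

```text
[ 0.56466471 -0.16869446  0.038     ]
[ 0.00657357 -0.00199942  0.06922363]
(array([ 0.54430493, -0.23440275,  1.71894146]), array([-1.90508484, -0.5781802 ,  1.56140568, -0.20114222, -4.99860095,
        0.77789799,  1.16994062,  0.32353263]))
```

Call:
{"name": "apply_moves", "arguments": {"commands": [[0.6,-0.2,3,0,0,0],[0,0,3.1,0,0,0],[0,0,0,0,0,0]]}}

```text
clock: 3.35
position: [0.565, -0.169, 0.0469]
ee_rot: [-3.131, -0.248, 0.004]
force: [-0.6, -0.7, 0.3]
width: 0.749
```

Call:
{"name": "apply_moves", "arguments": {"commands": [[0,0,0,0,0,0],[0,0,0,0,0,0],[0,0,0,0,0,0],[0,0,0,0,0,0],[0,0,0,0,0,0]], "claw": 1, "newtons": 12}}

```text
clock: 3.85
position: [0.5663, -0.1685, 0.0484]
ee_rot: [3.131, 0.249, 0.001]
force: [-0.2, -0.5, 0.6]
width: 0.367
```

Call:
{"name": "apply_moves", "arguments": {"commands": [[0,0,0,0,0,0],[0,0,0,0,0,0],[0,0,-2,0,0,0],[0,0,-4,0,0,0],[0,0,-4,0,0,0]]}}

```text
clock: 4.35
position: [0.5653, -0.168, 0.1481]
ee_rot: [-3.131, -0.25, 0.003]
force: [0.3, 0.0, 0.6]
width: 0.32
```

```bash
python3 - <<'E'
from h import *
shot("scene","s3"); p=cv2.imread("pics/s3.png"); cv2.imwrite("pics/s3c.png",cv2.resize(p[60:270,120:320],None,fx=3.5,fy=2.8)); print(state()[0]["width"]);plan([.448,-.0045,.16],down(.158))
E
```

```text
0.3220042455795812
t 4.4 pos [ 0.5689 -0.1682  0.1553] shift cm [ -9.33 -18.08  -0.58] turn [ 0.003 -0.007  0.001] rows 4.07
```

View pics/s3c.png

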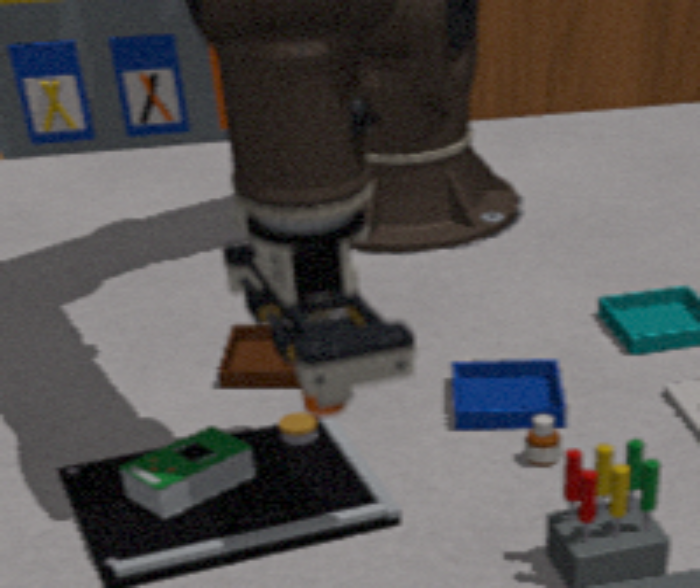

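Call:
{"name": "apply_moves", "arguments": {"commands": [[-2,-4.4,0,0,0,0],[-2,-4.4,0,0,0,0],[-2,-4.4,0,0,0,0],[-2,-4.4,1,0,0,0],[-1.1,-0.5,2,0,0,0]]}}

```text
clock: 4.9
position: [0.446, 0.001, 0.1187]
ee_rot: [-3.129, -0.26, -0.004]
force: [1.0, -0.8, -0.3]
width: 0.322
```

Call:
{"name": "apply_moves", "arguments": {"commands": [[0,0,3.5,0,0,0],[0,0,0,0,0,0],[0,0,0,0,0,0]]}}

```text
clock: 5.2
position: [0.4474, -0.0039, 0.0828]
ee_rot: [-3.131, -0.25, 0.002]
force: [-0.4, -0.5, 0.3]
width: 0.323
```

```bash
python3 - <<'E'
from h import *
shot("wrist","w4"); plan([.450,-.005,.048],down(.158))
E
```

```text
t 5.25 pos [ 0.4481 -0.004   0.0835] shift cm [0.17 0.13 3.55] turn [-0.    -0.     0.001] rows 1
```

View pics/w4.png

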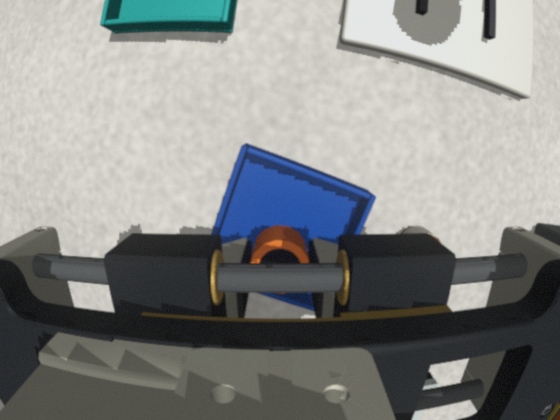

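```bash
python3 - <<'E'
from h import *
c=load("w4.npz"); a=fpix2w(c,244,147,.024);b=fpix2w(c,374,196,.024); print(a,b)
m=(a+b)/2; d=(b-a)/np.linalg.norm(b-a); print(m+.045*np.array([d[1],-d[0],0]), np.arctan2(d[1],d[0]))
E
```

```text
[0.41782833 0.04710331 0.024     ] [0.50232099 0.03052821 0.024     ]
[ 0.45141203 -0.00534258  0.024     ] -0.19371214260199793
```

Tray centre confirmed at (0.451, -0.005). I'll lower and release.

Call:
{"name": "apply_moves", "arguments": {"commands": [[0.2,0.1,3.5,0,0,0],[0,0,0,0,0,0],[0,0,0,0,0,0]]}}

```text
clock: 5.55
position: [0.4499, -0.0048, 0.0486]
ee_rot: [3.132, 0.249, -0.0]
force: [-0.2, 0.5, -0.5]
width: 0.319
```

Call:
{"name": "apply_moves", "arguments": {"commands": [[0,0,0,0,0,0],[0,0,0,0,0,0],[0,0,0,0,0,0],[0,0,0,0,0,0]], "claw": 0.1}}

```text
clock: 5.95
position: [0.4499, -0.0047, 0.0482]
ee_rot: [3.132, 0.249, 0.001]
force: [-0.1, 0.1, -0.2]
width: 0.452
```

Call:
{"name": "apply_moves", "arguments": {"commands": [[0,0,-4,0,0,0],[0,0,-4,0,0,0],[0,0,-4,0,0,0],[0,4,-2,0,0,0],[0,4,-2,0,0,0]], "claw": -1}}

```text
clock: 6.45
position: [0.4627, -0.0837, 0.2098]
ee_rot: [3.131, 0.254, 0.003]
force: [1.5, -0.8, -1.3]
width: 0.835
```

```bash
python3 - <<'E'
from h import *
shot("wrist","w5"); shot("top","t5"); p=cv2.imread("pics/t5.png"); cv2.imwrite("pics/t5c.png",cv2.resize(p[180:300,200:420],None,fx=3.5,fy=3.5))
print(state()[0]["joints"])
E
```

```text
[ 0.52332567  0.27982791 -0.54457352  1.95297446  0.18049921  0.95099457
  0.0427685 ]
```

View pics/w5.png

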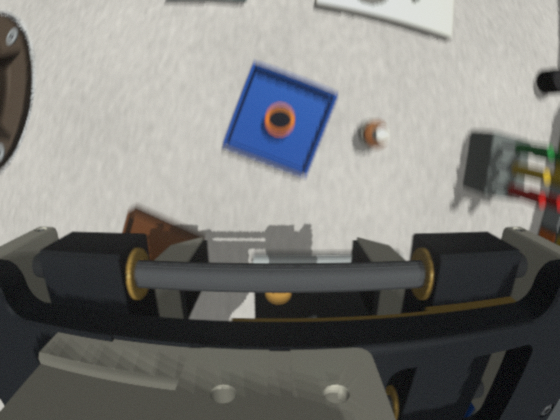

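View pics/t5c.png

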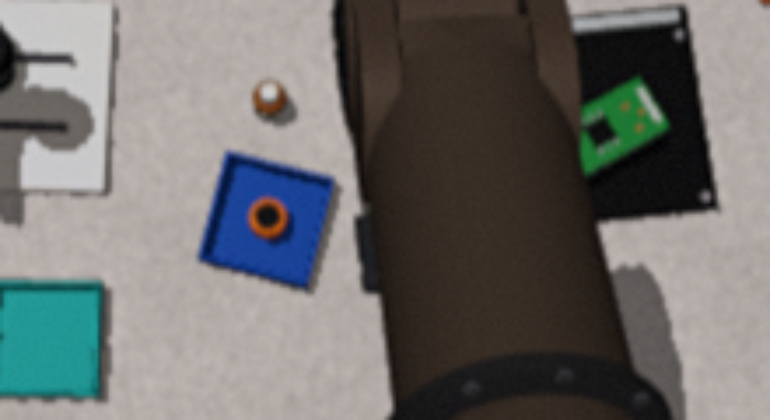

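```bash
cat >> h.py <<'E'
def tilt(bx,a=0.698): # board x heading, lean a
    return down(bx-np.pi/2)*Ro.from_rotvec([a,0,0])
def tcp_for(c,bx,gx=-.022,zg=.043,a=0.698):
    R=tilt(bx,a); g=np.array([c[0]+gx*np.cos(bx),c[1]+gx*np.sin(bx),zg]); return g-.003*R.as_matrix()[:,2],R
E
python3 - <<'E'
from h import *
P,R=tcp_for((.532,-.269),2.137); print(P); print(R.as_matrix().round(3))
plan(P-R.as_matrix()[:,2]*.10,R)
E
```

```text
[ 0.54483578 -0.28919393  0.04529839]
[[ 0.844  0.411 -0.345]
 [ 0.536 -0.647  0.542]
 [ 0.    -0.643 -0.766]]
t 6.55 pos [ 0.4639 -0.0893  0.2102] shift cm [ 7.53 26.83  8.96] turn [ 0.692 -0.148 -0.397] rows 5.85
```

Call:
{"name": "apply_moves", "arguments": {"commands": [[1.5,4.5,0,0,0,0],[1.5,4.5,0,0,0,0],[1.5,4.5,0,0,0,0],[1.5,4.5,0,0,0,0],[1.5,4.5,0,0,0,0]]}}

```text
clock: 7.05
position: [0.5724, -0.2953, 0.2075]
ee_rot: [-3.131, -0.249, 0.001]
force: [0.5, 0.8, -0.1]
width: 0.999
```

Call:
{"name": "apply_moves", "arguments": {"commands": [[0,4.3,0,0,0,-0.14],[0,0,0,0,0,-0.14],[0,0,0,0,0,-0.12],[0,0,0,0.14,0,0],[0,0,0,0.14,0,0]]}}

```text
clock: 7.55
position: [0.5785, -0.3349, 0.2091]
ee_rot: [-2.753, -0.794, 0.112]
force: [1.2, -0.6, -0.4]
width: 0.997
```

Call:
{"name": "apply_moves", "arguments": {"commands": [[0,0,0,0.14,0,0],[0,0,0,0.14,0,0],[0,0,0,0.14,0,0],[0,0,0,0,0,0]]}}

```text
clock: 7.95
position: [0.5774, -0.3374, 0.1998]
ee_rot: [-2.352, -0.67, 0.257]
force: [-0.7, -0.3, -1.9]
width: 1.001
```

```bash
python3 - <<'E'
from h import *
P,R=tcp_for((.532,-.269),2.137)
shot("wrist","w6"); print(state()[0]["joints"].round(2)); plan(P-R.as_matrix()[:,2]*.08,R)
E
```

```text
[ 0.77  1.03 -0.53  0.83  0.04  1.94  0.9 ]
t 8.0 pos [ 0.5785 -0.3367  0.2026] shift cm [-0.28  5.71  7.74] turn [-0.007 -0.003 -0.008] rows 1.93
```

View pics/w6.png

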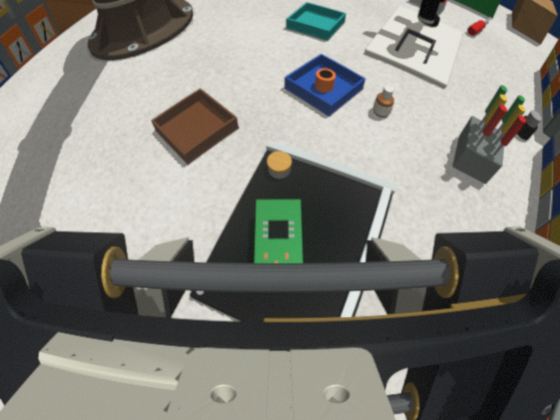

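```bash
python3 - <<'E'
from h import *
p=cv2.imread("pics/w6.png"); cv2.imwrite("pics/w6c.png",cv2.resize(p[140:300,200:400],None,fx=4,fy=4,interpolation=cv2.INTER_CUBIC))
E
```

```text
(no output)
```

View pics/w6c.png

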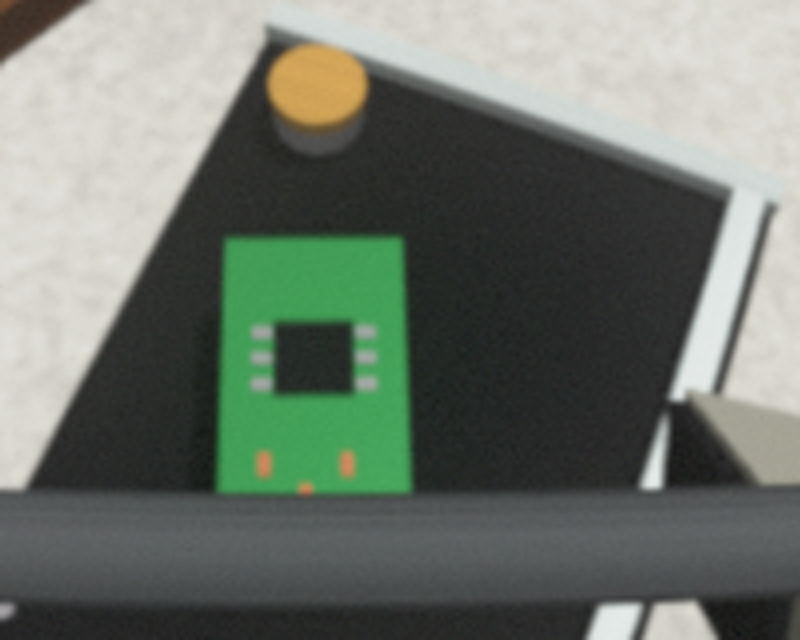

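```bash
python3 - <<'E'
from h import *
c=load("w6.npz"); W=lambda x,y:((x+.5)/4-.5+200,(y+.5)/4-.5+140)
a=[fpix2w(c,*W(*q),.048)[:2] for q in((224,237),(404,237),(218,493),(412,493))]
print(np.round(a,4)); l=a[0]-a[2]; r=a[1]-a[3]; f=a[1]-a[0]
print(np.arctan2(l[1],l[0]),np.arctan2(r[1],r[0]),np.arctan2(f[1],f[0])+np.pi/2,np.linalg.norm(f))
bx=2.137; ctr=(a[0]+a[1])/2-.042*np.array([np.cos(bx),np.sin(bx)]); print(ctr)
chip=np.mean([fpix2w(c,*W(*q),.048)[:2] for q in((276,323),(352,323),(274,393),(354,393))],0); print(chip-.008*np.array([np.cos(bx),np.sin(bx)]))
obs=[(c,W(778,190),(.095,-.085,.02)),(c,W(275,10),(.095,.085,.02)),(c,W(268,38),(.085,.085,.012)),(c,W(725,197),(.085,-.07,.012))]
print(ffit(obs,0,(.543,-.235,1.73)))
P,R=tcp_for((.532,-.269),2.137); print(tuple(P))
E
```

```text
[[ 0.4903 -0.2463]
 [ 0.5303 -0.2216]
 [ 0.5278 -0.3052]
 [ 0.5672 -0.2807]]
2.1378641142272894 2.128930694074132 2.124389201868098 0.0470440316806599
[ 0.53284248 -0.26941904]
[ 0.53279911 -0.26976345]
(array([ 0.54347107, -0.23659673,  1.71472736]), array([ 1.56565004, -0.93206173,  0.05473426, -2.01120176, -1.23722465,
        0.41688395, -0.10073703,  2.68223001]))
(np.float64(0.5448357780354819), np.float64(-0.28919393138026606), np.float64(0.045298387276348426))
```

```bash
python3 - <<'E'
from h import *
P,R=tcp_for((.5328,-.2695),2.133); print(P)
plan(P-R.as_matrix()[:,2]*.05,R); plan(P,R)
E
```

```text
[ 0.5455549  -0.28974511  0.04529839]
t 8.0 pos [ 0.5785 -0.3367  0.2026] shift cm [-0.27  5.8  10.69] turn [-0.007 -0.001 -0.005] rows 2.43
t 8.0 pos [ 0.5785 -0.3367  0.2026] shift cm [-0.27  5.83 15.69] turn [-0.007 -0.001 -0.005] rows 3.35
```

Call:
{"name": "apply_moves", "arguments": {"commands": [[-0.1,2,3.6,0,0,0],[-0.1,2,3.6,0,0,0],[-0.1,1.8,3.5,0,0,0],[0,0,0,0,0,0]]}}

```text
clock: 8.4
position: [0.5609, -0.3152, 0.0861]
ee_rot: [-2.36, -0.679, 0.253]
force: [-1.1, -1.2, 0.7]
width: 0.997
```

```bash
python3 - <<'E'
from h import *
P,R=tcp_for((.5328,-.2695),2.133); print(state()[0]["joints"].round(3))
plan(P,R)
E
```

```text
[ 0.798  1.077 -0.53   1.036  0.075  1.704  0.928]
t 8.4 pos [ 0.5609 -0.3152  0.0861] shift cm [0.07 0.37 5.04] turn [-0.004  0.002 -0.002] rows 1.01
```

Call:
{"name": "apply_moves", "arguments": {"commands": [[0.1,0.4,2.5,0,0,0],[0,0,2.5,0,0,0],[0,0,0,0,0,0],[0,0,0,0,0,0]]}}

```text
clock: 8.8
position: [0.5499, -0.2926, 0.0508]
ee_rot: [-2.365, -0.68, 0.245]
force: [-0.3, -0.2, 0.4]
width: 0.999
```

```bash
python3 - <<'E'
from h import *
P,R=tcp_for((.5328,-.2695),2.133); o=state()[0];print(o["joints"].round(3),o["force"].round(1))
plan(P,R)
E
```

```text
[ 0.805  1.078 -0.536  1.141  0.08   1.595  0.921] [-0.3 -0.2  0.4]
t 8.8 pos [ 0.5499 -0.2926  0.0508] shift cm [-0.22 -0.01  0.72] turn [ 0.002 -0.003 -0.001] rows 1
```

Call:
{"name": "apply_moves", "arguments": {"commands": [[-0.2,0,0.6,0,0,0],[0,0,0,0,0,0],[0,0,0,0,0,0]]}}

```text
clock: 9.1
position: [0.5451, -0.2902, 0.0437]
ee_rot: [-2.363, -0.678, 0.247]
force: [0.0, -0.3, 0.4]
width: 1.001
```

```bash
python3 - <<'E'
from h import *
P,R=tcp_for((.5328,-.2695),2.133); o=state()[0];print(o["force"].round(1))
plan(P,R); shot("wrist","w7"); plan(P,R)
E
```

```text
[ 0.  -0.3  0.4]
t 9.1 pos [ 0.5451 -0.2902  0.0437] shift cm [ 0.06 -0.12 -0.11] turn [-0.001 -0.003 -0.003] rows 1
t 9.15 pos [ 0.5451 -0.2901  0.0435] shift cm [ 0.06 -0.12 -0.13] turn [-0.001 -0.003 -0.003] rows 1
```

View pics/w7.png

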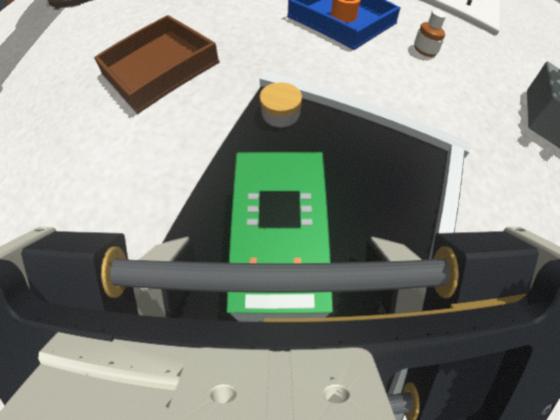

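Call:
{"name": "apply_moves", "arguments": {"commands": [[0.05,-0.15,-0.15,0,0,0],[0,0,0,0,0,0],[0,0,0,0,0,0],[0,0,0,0,0,0]]}}

```text
clock: 9.55
position: [0.5452, -0.2893, 0.0452]
ee_rot: [-2.362, -0.678, 0.247]
force: [-0.0, 0.4, 1.1]
width: 1.0
```

Call:
{"name": "apply_moves", "arguments": {"commands": [[0,0,0,0,0,0],[0,0,0,0,0,0],[0,0,0,0,0,0],[0,0,0,0,0,0],[0,0,0,0,0,0]], "claw": 1, "newtons": 30}}

```text
clock: 10.05
position: [0.5452, -0.2893, 0.0452]
ee_rot: [-2.362, -0.678, 0.247]
force: [-1.1, -0.2, 1.2]
width: 0.615
```

Call:
{"name": "apply_moves", "arguments": {"commands": [[0,0,0,0,0,0],[0,0,0,0,0,0],[0,0,0,0,0,0]]}}

```text
clock: 10.35
position: [0.5451, -0.2893, 0.0452]
ee_rot: [-2.362, -0.678, 0.248]
force: [-0.0, 0.5, -0.8]
width: 0.498
```

```bash
python3 - <<'E'
from h import *
o=state()[0];print(o["force"].round(1),o["position"],o["joints"].round(3))
shot("wrist","w8"); 
E
```

```text
[-0.   0.5 -0.8] [ 0.54510618 -0.28934672  0.04523422] [ 0.809  1.079 -0.536  1.159  0.081  1.581  0.921]
```

View pics/w8.png

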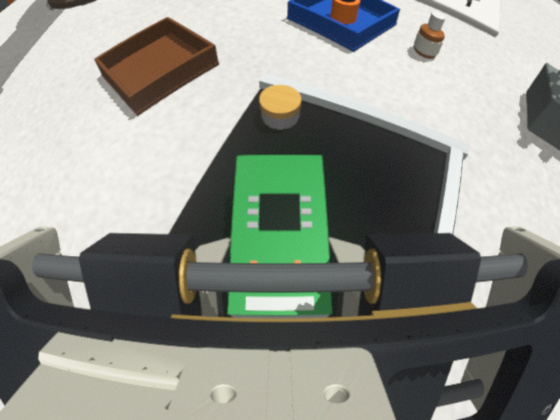

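Call:
{"name": "apply_moves", "arguments": {"commands": [[0,-1,-1.15,0,0,0],[0,0,0,0,0.088,0.104],[0,0,0,0,0.088,0.104],[0,0,0,0,0.088,0.104],[0,0,0,0,0,0]]}}

```text
clock: 10.9
position: [0.543, -0.292, 0.0611]
ee_rot: [-2.438, -0.175, 0.065]
force: [-1.1, -0.3, -2.2]
width: 0.505
```

```bash
cat >>h.py <<'E'
JIG=np.array([.5433,-.2355]); JA=1.725
E
python3 - <<'E'
from h import *
shot("wrist","w9"); o=state()[0];print(o["force"].round(1),o["position"],o["joints"].round(3),o["width"])
P,R=tcp_for(jw((.038,-.042)),JA,zg=.055); print(P,jw((.043,-.047))); plan(P,R)
E
```

```text
[ 0.3  0.3 -2.2] [ 0.54373268 -0.29078532  0.06128572] [ 0.932  0.992 -0.529  1.322 -0.096  1.366  0.709] 0.4986082456533716
[ 0.58264028 -0.21514412  0.05729839] [ 0.58313779 -0.18579135]
t 10.95 pos [ 0.5437 -0.2908  0.0613] shift cm [ 4.98 -5.02  4.74] turn [-0.001 -0.003 -0.003] rows 1.7
```

View pics/w9.png

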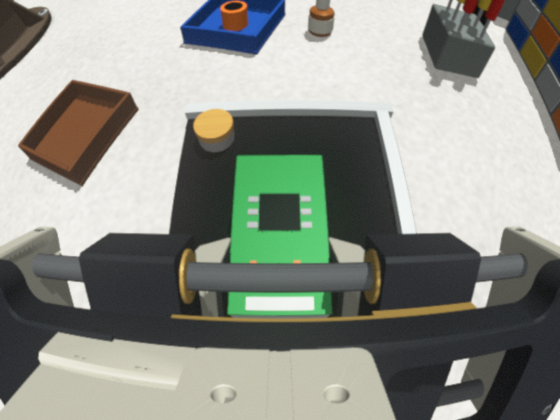

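```bash
python3 - <<'E'
from h import *
c=load("w9.npz")
p=c["p"][:,:,::-1].copy(); cv2.imwrite("pics/w9c.png",cv2.resize(p[95:245,160:430],None,fx=2.95,fy=3.9,interpolation=cv2.INTER_CUBIC))
E
```

```text
(no output)
```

View pics/w9c.png

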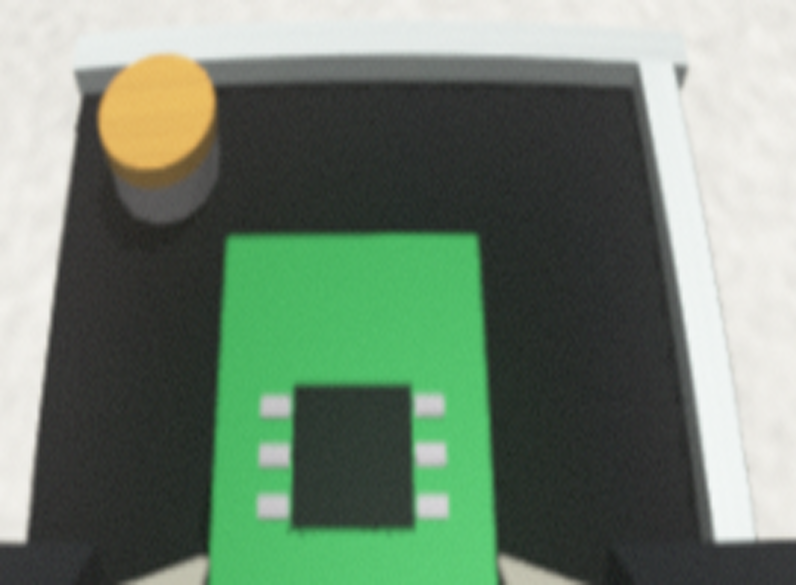

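```bash
python3 - <<'E'
from h import *
c=load("w9.npz"); W=lambda x,y:((x+.5)/2.95-.5+160,(y+.5)/3.9-.5+95)
def ang(q1,q2,z):
    a,b=fpix2w(c,*W(*q1),z),fpix2w(c,*W(*q2),z); return a.round(4),b.round(4),np.arctan2(b[1]-a[1],b[0]-a[0])
print("end outer",ang((77,38),(684,38),.02)); print("end inner top",ang((78,72),(640,64),.02)); print("end inner bot",ang((220,82),(632,88),.012))
print("side inner top",ang((715,543),(640,64),.02),"bot",ang((702,543),(632,88),.012),"outer",ang((755,543),(686,80),.02))
print("board front",ang((227,235),(478,235),.064),"L",ang((212,530),(227,235),.064),"R",ang((497,550),(478,235),.064))
obs=[(c,W(77,38),(.095,.085,.02)),(c,W(685,38),(.095,-.085,.02)),(c,W(640,64),(.085,-.07,.02)),(c,W(632,88),(.085,-.07,.012)),(c,W(80,72),(.085,.085,.02)),(c,W(80,92),(.085,.085,.012))]
print(ffit(obs,0,(.543,-.235,1.73)))
E
```

```text
end outer (array([ 0.4453, -0.1544,  0.02  ]), array([ 0.614 , -0.1287,  0.02  ]), np.float64(0.1510572255509567))
end inner top (array([ 0.4488, -0.1641,  0.02  ]), array([ 0.6005, -0.1398,  0.02  ]), np.float64(0.1588927893063439))
end inner bot (array([ 0.4864, -0.1564,  0.012 ]), array([ 0.6001, -0.1395,  0.012 ]), np.float64(0.147174344486241))
side inner top (array([ 0.6167, -0.2447,  0.02  ]), array([ 0.6005, -0.1398,  0.02  ]), np.float64(1.7242570216634494)) bot (array([ 0.6164, -0.2415,  0.012 ]), array([ 0.6001, -0.1395,  0.012 ]), np.float64(1.7295385974782773)) outer (array([ 0.6265, -0.2435,  0.02  ]), array([ 0.6137, -0.1414,  0.02  ]), np.float64(1.6953618770093972))
board front (array([ 0.5108, -0.2305,  0.064 ]), array([ 0.5566, -0.2239,  0.064 ]), np.float64(0.14250590856318482)) L (array([ 0.5175, -0.2742,  0.064 ]), array([ 0.5108, -0.2305,  0.064 ]), np.float64(1.7214231395793531)) R (array([ 0.5636, -0.2703,  0.064 ]), array([ 0.5566, -0.2239,  0.064 ]), np.float64(1.7205453921632436))
(array([ 0.54444183, -0.23469741,  1.72466198]), array([ 0.89308382, -0.45638719, -0.55708577, -0.79896325,  0.10476699,
        0.18720413,  0.620559  ,  0.50103552, -2.10548367, -0.40557029,
        0.09193353,  0.93224355]))
```

```bash
cat >>h.py <<'E'
JIG=np.array([.5444,-.2347]); JA=1.7247
def grip(): # board centre estimate from tcp w/ grip gx=-.022
    o,p,r=state(); m=r.as_matrix(); g=p+.003*m[:,2]; h=np.arctan2(m[1,0],m[0,0])+np.pi/2
    c=g[:2]+.022*np.array([np.cos(h),np.sin(h)]); print("t",round(o["clock"],2),"board jig mm",(jl(c)*1000).round(1),"yaw rel",round(h-JA,4),"tcp z",p[2].round(4),"F jig",(Rz(JA).T@o["force"]).round(1),"w",round(o["width"],3))
E
python3 - <<'E'
from h import *
grip()
P,R=tcp_for(jw((.0395,-.0435)),JA,zg=.053); plan(P,R)
c=load("w9.npz")
E
```

```text
t 10.95 board jig mm [-31.4   9.2] yaw rel -0.004 tcp z 0.0613 F jig [ 0.2 -0.3 -2.2] w 0.499
t 10.95 pos [ 0.5437 -0.2908  0.0613] shift cm [ 5.25 -5.06  5.03] turn [-0.001 -0.003 -0.003] rows 1.77
```

Call:
{"name": "apply_moves", "arguments": {"commands": [[1.8,-1.7,1.6,0,0,0],[1.8,-1.7,1.6,0,0,0],[1.6,-1.5,1.6,0,0,0],[0,0,0,0,0,0],[0,0,0,0,0,0]]}}

```text
clock: 11.45
position: [0.5869, -0.2117, 0.0555]
ee_rot: [-2.435, -0.19, 0.067]
force: [-0.4, -0.5, -2.6]
width: 0.498
```

```bash
python3 - <<'E'
from h import *
grip()
P,R=tcp_for(jw((.0395,-.0435)),JA,zg=.0435); plan(P,R)
shot("wrist","w10")
p=cv2.imread("pics/w10.png"); cv2.imwrite("pics/w10c.png",cv2.resize(p[95:325,160:430],None,fx=2.95,fy=2.6,interpolation=cv2.INTER_CUBIC))
E
```

```text
t 11.45 board jig mm [ 40.1 -45.5] yaw rel 0.0013 tcp z 0.0555 F jig [-0.4  0.5 -2.6] w 0.498
t 11.45 pos [ 0.5869 -0.2117  0.0555] shift cm [-0.2   0.67  0.7 ] turn [-0.003 -0.     0.002] rows 1
```

View pics/w10c.png

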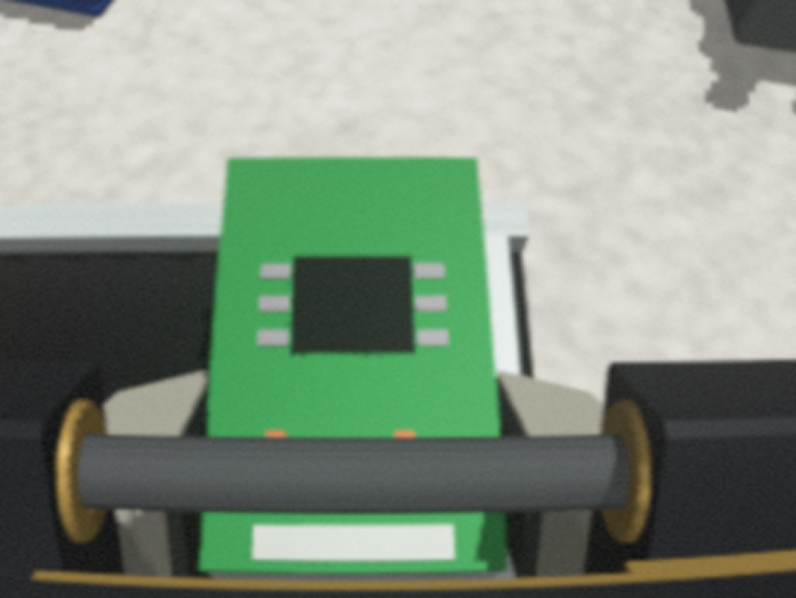

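Call:
{"name": "apply_moves", "arguments": {"commands": [[-0.25,0.35,0.4,0,0,0],[0,0.2,0.25,0,0,0],[0,0,0,0,0,0],[0,0,0,0,0,0],[0,0,0,0,0,0]]}}

```text
clock: 12.0
position: [0.5838, -0.2143, 0.047]
ee_rot: [-2.436, -0.183, 0.065]
force: [-0.0, 0.3, -2.2]
width: 0.498
```

```bash
python3 - <<'E'
from h import *
grip()
E
```

```text
t 12.0 board jig mm [ 38.1 -42.1] yaw rel -0.004 tcp z 0.047 F jig [ 0.3 -0.  -2.2] w 0.498
```

Call:
{"name": "apply_moves", "arguments": {"commands": [[0,0.12,0.14,0,0,0],[0,0,0,0,0,0],[0,0,0,0,0,0]]}}

```text
clock: 12.3
position: [0.584, -0.2142, 0.0452]
ee_rot: [-2.436, -0.184, 0.065]
force: [0.6, -0.3, -0.2]
width: 0.501
```

Call:
{"name": "apply_moves", "arguments": {"commands": [[0,-0.13,0.11,0,0,0],[0,-0.13,0.11,0,0,0],[0,-0.13,0.11,0,0,0],[0,0,0,0,0,0],[0,0,0,0,0,0]]}}

```text
clock: 12.8
position: [0.5831, -0.2086, 0.0452]
ee_rot: [-2.435, -0.184, 0.066]
force: [1.4, -1.7, 2.5]
width: 0.499
```

```bash
python3 - <<'E'
from h import *
grip()
E
```

```text
t 12.8 board jig mm [ 43.8 -42.3] yaw rel -0.0034 tcp z 0.0452 F jig [-1.9 -1.1  2.5] w 0.499
```

Call:
{"name": "apply_moves", "arguments": {"commands": [[0,-0.12,0.1,0,0,0],[0,0,0,0,0,0],[0,0,0,0,0,0]]}}

```text
clock: 13.1
position: [0.583, -0.2083, 0.0453]
ee_rot: [-2.437, -0.183, 0.065]
force: [0.5, -5.3, 3.7]
width: 0.498
```

```bash
python3 - <<'E'
from h import *
grip()
E
```

```text
t 13.1 board jig mm [ 44.1 -42.3] yaw rel -0.0044 tcp z 0.0453 F jig [-5.3  0.3  3.7] w 0.498
```

Call:
{"name": "apply_moves", "arguments": {"commands": [[0.2,0,0,0,0,0],[0.2,0,0,0,0,0],[0.1,0,0,0,0,0],[0,0,0,0,0,0],[0,0,0,0,0,0]]}}

```text
clock: 13.6
position: [0.5838, -0.2082, 0.0453]
ee_rot: [-2.435, -0.184, 0.075]
force: [-15.9, -9.1, 15.0]
width: 0.495
```

```bash
python3 - <<'E'
from h import *
grip()
E
```

```text
t 13.6 board jig mm [ 44.1 -43. ] yaw rel -0.0011 tcp z 0.0453 F jig [-6.5 17.1 15. ] w 0.495
```

```bash
python3 - <<'E'
from h import *
for n in ("wrist","scene","top"): shot(n,n+"11")
p=cv2.imread("pics/wrist11.png"); cv2.imwrite("pics/w11c.png",cv2.resize(p[95:325,160:430],None,fx=2.95,fy=2.6,interpolation=cv2.INTER_CUBIC))
p=cv2.imread("pics/scene11.png"); cv2.imwrite("pics/s11c.png",cv2.resize(p[150:290,110:270],None,fx=5,fy=4.2,interpolation=cv2.INTER_CUBIC))
p=cv2.imread("pics/top11.png"); cv2.imwrite("pics/t11c.png",cv2.resize(p[170:260,310:420],None,fx=7,fy=6.6,interpolation=cv2.INTER_CUBIC))
E
```

```text
(no output)
```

View pics/w11c.png

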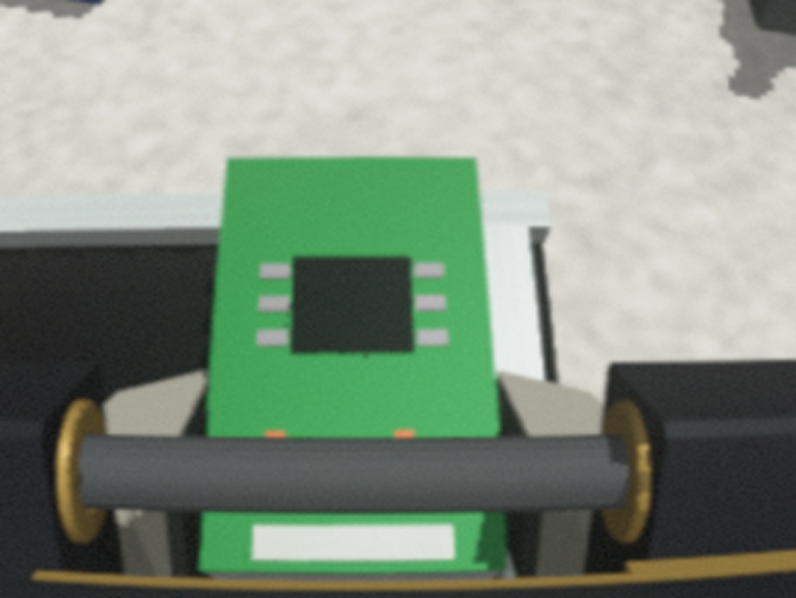

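View pics/s11c.png

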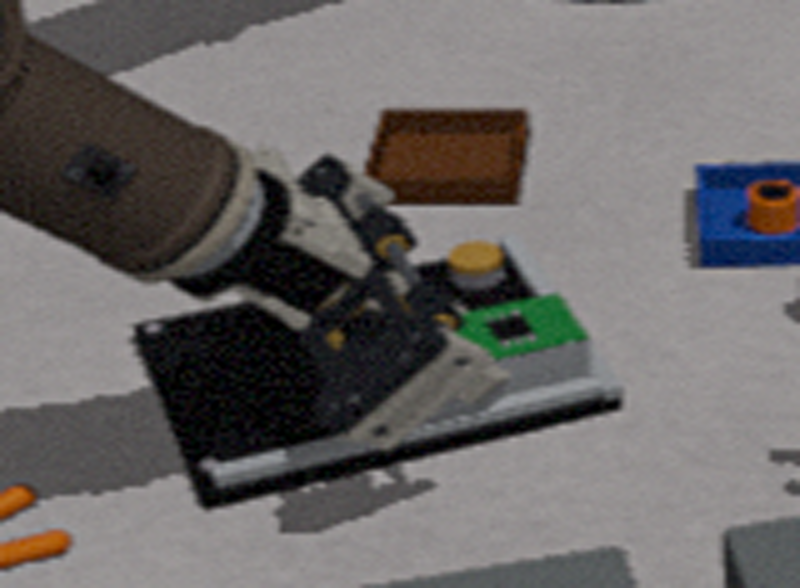

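View pics/t11c.png

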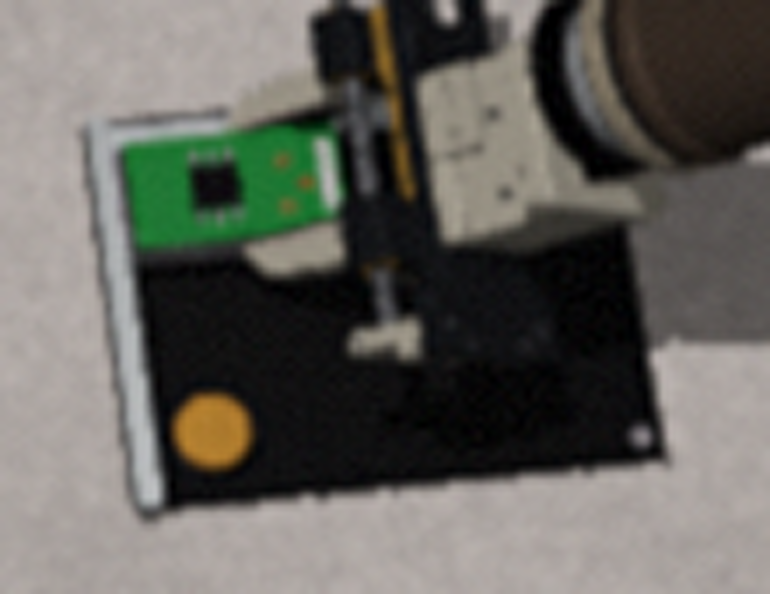

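```bash
python3 - <<'E'
from h import *
c=load("wrist11.npz"); W=lambda x,y:((x+.5)/2.95-.5+160,(y+.5)/2.6-.5+95)
for q,z in (((476,158),.048),((229,158),.048),((497,430),.048),((549,196),.02),((549,228),.02),((530,228),.02),((543,375),.02),((150,232),.02),((497,228),.02),((50,199),.02),((519,375),.02),((533,228),.02)):
    print(q,z,(jl(fpix2w(c,*W(*q),z))*1000).round(1))
c=load("top11.npz"); J=lambda x,y:((x+.5)/7-.5+310,(y+.5)/6.6-.5+170)
for q,z in (((125,147),.048),((137,247),.048),((90,122),.02),((110,140),.02),((225,112),.02)): print(q,(jl(pix2w(c,*J(*q),z))*1000).round(1))
E
```

```text
(476, 158) 0.048 [ 85.3 -65.9]
(229, 158) 0.048 [ 85.6 -20.4]
(497, 430) 0.048 [ 26.5 -65.9]
(549, 196) 0.02 [ 94.2 -85.4]
(549, 228) 0.02 [ 85.  -84.4]
(530, 228) 0.02 [ 85.  -80.3]
(543, 375) 0.02 [ 47.6 -79.8]
(150, 232) 0.02 [84.3 -0.2]
(497, 228) 0.02 [ 85.  -73.3]
(50, 199) 0.02 [94.4 23.8]
(519, 375) 0.02 [ 47.7 -75.1]
(533, 228) 0.02 [ 85. -81.]
(125, 147) [ 85.8 -62.1]
(137, 247) [ 86.5 -18.8]
(90, 122) [ 94.7 -81.4]
(110, 140) [ 87.6 -72.7]
(225, 112) [ 39.5 -80.2]
```

```bash
python3 - <<'E'
from h import *
c=load("scene11.npz"); S=lambda x,y:((x+.5)/5-.5+110,(y+.5)/4.2-.5+150)
o=-c["R"].T@c["t"]; R3=Rz(JA); J3=np.array([*JIG,0]); ol=R3.T@(o-J3)
T=state()[1]; r=state()[2]
for q in ((375,445),(350,430),(510,375),(445,330),(490,385),(440,412)):
    d=R3.T@c["R"].T@np.linalg.inv(c["K"])@np.array([*S(*q),1.])
    for Y in (-.066,-.085):
        X=ol+d*(Y-ol[1])/d[1]; w=R3@X+J3; print(q,Y,(X*1000).round(0), "tool mm",(r.inv().apply(w-T)*1000).round(0))
D=c["d"]
E
```

```text
(375, 445) -0.066 [-29. -66.   1.] tool mm [23. 66.  2.]
(375, 445) -0.085 [-32. -85.  19.] tool mm [ 42.  57. -14.]
(350, 430) -0.066 [-40. -66.  18.] tool mm [ 23.  63. -17.]
(350, 430) -0.085 [-43. -85.  35.] tool mm [ 42.  55. -33.]
(510, 375) -0.066 [ 44. -66.  31.] tool mm [23. -9. 26.]
(510, 375) -0.085 [ 39. -85.  48.] tool mm [ 42. -16.  10.]
(445, 330) -0.066 [ 14. -66.  76.] tool mm [ 23. -15. -27.]
(445, 330) -0.085 [ 10. -85.  92.] tool mm [ 42. -22. -42.]
(490, 385) -0.066 [ 33. -66.  27.] tool mm [23.  2. 22.]
(490, 385) -0.085 [ 28. -85.  44.] tool mm [42. -5.  6.]
(440, 412) -0.066 [  6. -66.  15.] tool mm [23. 30. 14.]
(440, 412) -0.085 [  2. -85.  32.] tool mm [42. 22. -2.]
```

```bash
python3 - <<'E'
from h import *
c=load("scene11.npz"); T=state()[1]; r=state()[2]
D=c["d"]; ys,xs=np.mgrid[205:262,170:222]; z=D[205:262,170:222].ravel()
P=np.linalg.inv(c["K"])@np.vstack([xs.ravel(),ys.ravel(),np.ones(z.size)])*z; W=c["R"].T@(P-c["t"][:,None])
L=r.inv().apply(W.T-T)*1000; ok=(z>0)&(W[2]>.026)
L=L[ok];Wz=W[2][ok]*1000
j=np.array([jl(w) for w in W.T[ok]])*1000
i=np.argsort(Wz)[:25]
for k in i: print(L[k].round(0),j[k].round(0),Wz[k].round(0))
# beige region sample
for q in((375,430),(400,420),(440,395),(470,380),(500,375),(450,350),(360,425)):
    x,y=int(q[0]/5+110),int(q[1]/4.2+150); zz=D[y,x]; w=c["R"].T@(np.linalg.inv(c["K"])@np.array([x,y,1.])*zz-c["t"]); print(q,(r.inv().apply(w-T)*1000).round(0),(jl(w)*1000).round(0),(w[2]*1000).round(0))
E
```

```text
[26. -6. 30.] [ 44. -69.] 26.0
[-88. -26.  47.] [70. 45.] 26.0
[ 23. -15.  37.] [ 55. -66.] 27.0
[-83. -25.  46.] [68. 41.] 27.0
[-100.  -11.   34.] [51. 58.] 27.0
[ 25. -18.  39.] [ 60. -68.] 27.0
[ 26. -12.  34.] [ 51. -69.] 27.0
[ 24. -23.  43.] [ 65. -67.] 27.0
[-115.  -20.   41.] [62. 72.] 27.0
[-109.  -20.   41.] [63. 67.] 27.0
[-87. -17.  38.] [58. 44.] 28.0
[-96. -18.  39.] [59. 53.] 28.0
[ 23. -20.  39.] [ 61. -66.] 28.0
[-114.  -29.   47.] [73. 71.] 28.0
[ 26. -17.  37.] [ 57. -68.] 28.0
[ 24. -22.  41.] [ 63. -67.] 28.0
[-116.  -25.   44.] [68. 73.] 28.0
[ 23. -12.  32.] [ 50. -66.] 28.0
[-93. -30.  48.] [75. 50.] 28.0
[24. -7. 28.] [ 44. -67.] 28.0
[25. -9. 30.] [ 46. -68.] 28.0
[-93. -13.  34.] [52. 50.] 28.0
[-82. -23.  42.] [65. 40.] 28.0
[-110.  -17.   37.] [57. 67.] 29.0
[ 23. -26.  44.] [ 69. -66.] 29.0
(375, 430) [ 86.  28. -57.] [ -38. -129.] 70.0
(400, 420) [ 90.  16. -53.] [ -27. -133.] 75.0
(440, 395) [ 86.  -5. -46.] [  -6. -130.] 83.0
(470, 380) [ 88. -22. -44.] [   8. -132.] 92.0
(500, 375) [ 36. -11.  11.] [ 36. -79.] 44.0
(450, 350) [ 93. -33. -70.] [  -0. -136.] 120.0
(360, 425) [ 95.  25. -73.] [ -46. -139.] 84.0
```

Estimates put the board against the end fence (x) but about 4 mm off the side fence, and a finger seems to be catching the fence. I'll release, raise the grip by a few millimetres and push again.

Call:
{"name": "apply_moves", "arguments": {"commands": [[-0.4,0,0,0,0,0],[0,0,0,0,0,0],[0,0,0,0,0,0]]}}

```text
clock: 14.05
position: [0.5832, -0.2083, 0.0452]
ee_rot: [-2.436, -0.183, 0.067]
force: [-2.6, -7.0, 5.9]
width: 0.5
```

Call:
{"name": "apply_moves", "arguments": {"commands": [[0,0,0,0,0,0],[0,0,0,0,0,0],[0,-0.2,-0.23,0,0,0],[0,0,0,0,0,0]], "claw": -0.12}}

```text
clock: 14.45
position: [0.5839, -0.2067, 0.0484]
ee_rot: [-2.435, -0.184, 0.066]
force: [-0.1, 0.8, -0.8]
width: 0.561
```

```bash
python3 - <<'E'
from h import *
grip(); shot("wrist","w12"); p=cv2.imread("pics/w12.png"); cv2.imwrite("pics/w12c.png",cv2.resize(p[95:325,160:430],None,fx=2.95,fy=2.6,interpolation=cv2.INTER_CUBIC))
E
```

```text
t 14.45 board jig mm [ 45.5 -43.4] yaw rel -0.0031 tcp z 0.0484 F jig [ 0.8 -0.  -0.8] w 0.561
```

View pics/w12c.png

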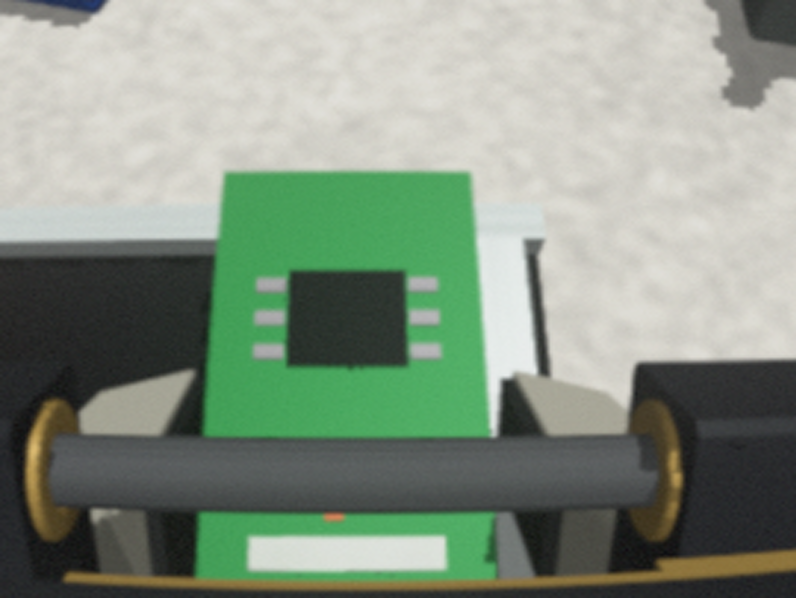

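Call:
{"name": "apply_moves", "arguments": {"commands": [[0,0,0,0,0,0],[0,0,0,0,0,0],[0,0,0,0,0,0]], "claw": 1}}

```text
clock: 14.8
position: [0.5836, -0.2072, 0.048]
ee_rot: [-2.435, -0.184, 0.066]
force: [-1.5, 0.6, 1.0]
width: 0.495
```

Call:
{"name": "apply_moves", "arguments": {"commands": [[0.15,0,0,0,0,0],[0.15,0,0,0,0,0],[0,0,0,0,0,0],[0,0,0,0,0,0]]}}

```text
clock: 15.2
position: [0.5868, -0.2067, 0.0481]
ee_rot: [-2.436, -0.184, 0.066]
force: [-1.0, -0.3, 1.5]
width: 0.5
```

```bash
python3 - <<'E'
from h import *
grip()
E
```

```text
t 15.2 board jig mm [ 45.1 -46.3] yaw rel -0.0036 tcp z 0.0481 F jig [-0.2  1.   1.5] w 0.5
```

Now it moves freely. I'll push on into the side fence, then against the end fence.

Call:
{"name": "apply_moves", "arguments": {"commands": [[0.15,0,0,0,0,0],[0.1,0,0,0,0,0],[0,0,0,0,0,0],[0,0,0,0,0,0]]}}

```text
clock: 15.6
position: [0.5875, -0.2067, 0.0481]
ee_rot: [-2.435, -0.184, 0.07]
force: [-9.0, -2.4, 5.1]
width: 0.496
```

```bash
python3 - <<'E'
from h import *
grip()
E
```

```text
t 15.6 board jig mm [ 45.  -46.9] yaw rel -0.0025 tcp z 0.0481 F jig [-1.   9.3  5.1] w 0.496
```

Call:
{"name": "apply_moves", "arguments": {"commands": [[0,-0.12,0.1,0,0,0],[0,-0.06,0.05,0,0,0],[0,0,0,0,0,0],[0,0,0,0,0,0]]}}

```text
clock: 16.0
position: [0.5874, -0.2066, 0.048]
ee_rot: [-2.438, -0.182, 0.068]
force: [-8.9, -7.9, 7.3]
width: 0.499
```

```bash
python3 - <<'E'
from h import *
grip(); shot("wrist","w13"); p=cv2.imread("pics/w13.png"); cv2.imwrite("pics/w13c.png",cv2.resize(p[95:325,160:430],None,fx=2.95,fy=2.6,interpolation=cv2.INTER_CUBIC))
E
```

```text
t 16.0 board jig mm [ 45.1 -46.9] yaw rel -0.0043 tcp z 0.048 F jig [-6.5 10.   7.3] w 0.499
```

View pics/w13c.png

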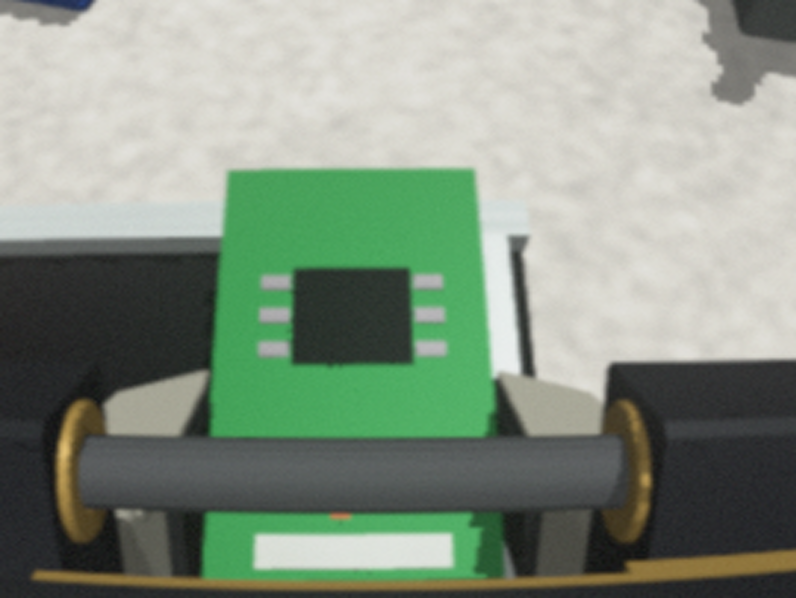

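```bash
python3 - <<'E'
from h import *
c=load("w13.npz"); W=lambda x,y:((x+.5)/2.95-.5+160,(y+.5)/2.6-.5+95)
for q,z in (((475,170),.048),((230,171),.048),((492,430),.048),((528,206),.02),((528,238),.02),((525,300),.02),((535,375),.02),((50,207),.02),((150,240),.02)):
    print(q,z,(jl(fpix2w(c,*W(*q),z))*1000).round(1))
E
```

```text
(475, 170) 0.048 [ 85. -70.]
(230, 171) 0.048 [ 85.  -24.4]
(492, 430) 0.048 [ 28.3 -69.3]
(528, 206) 0.02 [ 93.8 -85.2]
(528, 238) 0.02 [ 84.6 -84.4]
(525, 300) 0.02 [ 68.1 -82.3]
(535, 375) 0.02 [ 49.5 -82.8]
(50, 207) 0.02 [94.7 20.2]
(150, 240) 0.02 [84.6 -3.9]
```

Call:
{"name": "apply_moves", "arguments": {"commands": [[-0.2,0.1,-0.08,0,0,0],[0,0,0,0,0,0]]}}

```text
clock: 16.25
position: [0.5872, -0.2065, 0.0481]
ee_rot: [-2.437, -0.183, 0.065]
force: [-1.9, -4.8, 3.9]
width: 0.499
```

Call:
{"name": "apply_moves", "arguments": {"commands": [[0,0,0,0,0,0],[0,0,0,0,0,0],[0,0,0,0,0,0],[0,0.2,-0.16,0,0,0],[0,0,0,0,0,0]], "claw": -0.12}}

```text
clock: 16.75
position: [0.5875, -0.2086, 0.0479]
ee_rot: [-2.436, -0.183, 0.066]
force: [0.5, -0.3, 0.1]
width: 0.565
```

```bash
python3 - <<'E'
from h import *
grip(); shot("wrist","w14"); p=cv2.imread("pics/w14.png"); cv2.imwrite("pics/w14c.png",cv2.resize(p[95:325,160:430],None,fx=2.95,fy=2.6,interpolation=cv2.INTER_CUBIC))
E
```

```text
t 16.75 board jig mm [ 43.1 -46.7] yaw rel -0.004 tcp z 0.0479 F jig [-0.3 -0.4  0.1] w 0.565
```

View pics/w14c.png

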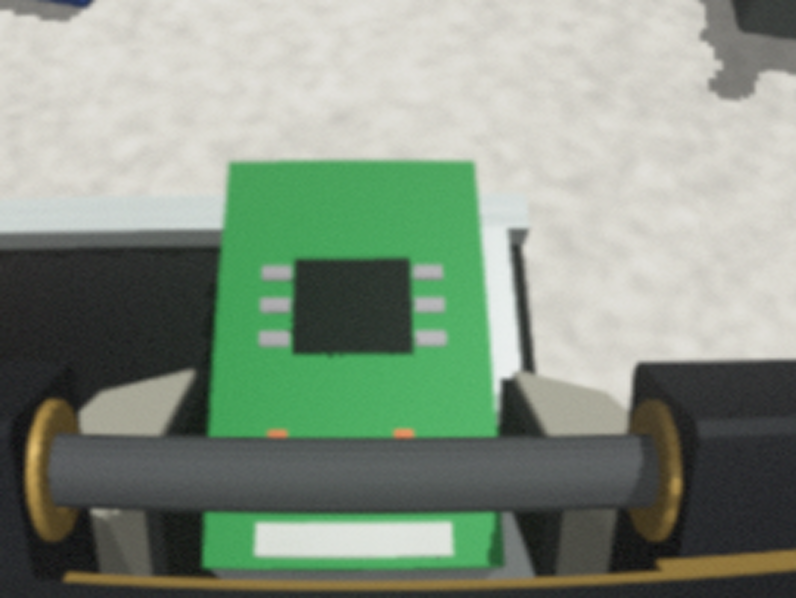

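Call:
{"name": "apply_moves", "arguments": {"commands": [[0,0,0,0,0,0],[0,0,0,0,0,0],[0,0,0,0,0,0],[0,0,0,0,0,0]], "claw": 1, "newtons": 40}}

```text
clock: 17.2
position: [0.5875, -0.2082, 0.0479]
ee_rot: [-2.436, -0.184, 0.066]
force: [0.8, 0.1, -0.3]
width: 0.499
```

Call:
{"name": "apply_moves", "arguments": {"commands": [[0,-0.3,-0.4,0,0,0],[-0.1,-1,-1.2,0,0,0],[-0.2,-1.8,-2,0,0,0],[0,-1.8,-2,0,0,0],[0,-1.8,-2,0,0,0]]}}

```text
clock: 17.7
position: [0.5839, -0.2064, 0.1515]
ee_rot: [-2.436, -0.184, 0.065]
force: [1.0, 0.6, -2.1]
width: 0.496
```

```bash
cat >> h.py <<'E'
SC=np.array([.546,.246]); SA=1.597
def sl(w): return Rz(SA)[:2,:2].T@(np.array(w)[:2]-SC)
def sw(l): return Rz(SA)[:2,:2]@np.array(l)[:2]+SC
E
python3 - <<'E'
from h import *
grip(); o=state()[0]; print(o["joints"].round(2))
P,R=tcp_for(sw((-.13,0)),SA,zg=.155); print(P); plan(P,R)
shot("wrist","w15")
E
```

```text
t 17.7 board jig mm [ 45.8 -43.5] yaw rel -0.0036 tcp z 0.1515 F jig [ 0.4 -1.1 -2.1] w 0.496
[ 0.85  0.87 -0.58  1.35 -0.17  1.39  0.58]
[0.55003302 0.09212478 0.15729839]
t 17.7 pos [ 0.5839 -0.2064  0.1515] shift cm [  1.12 -23.34  18.9 ] turn [-0.002  0.079  0.096] rows 6.01
```

View pics/w15.png

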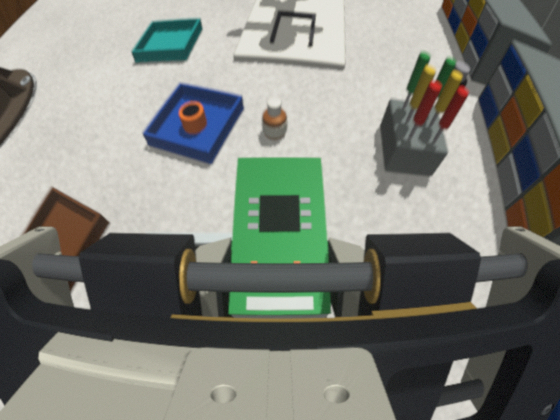

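Call:
{"name": "apply_moves", "arguments": {"commands": [[0,-1.9,-2.3,0,0,0],[0,0,0,0,0.079,0.096],[0,0,0,0,0,0]]}}

```text
clock: 18.05
position: [0.5833, -0.208, 0.1806]
ee_rot: [-2.444, -0.027, 0.01]
force: [-0.6, -0.2, -2.9]
width: 0.497
```

```bash
python3 - <<'E'
from h import *
o=state()[0]; print(o["joints"].round(2))
P,R=tcp_for(sw((-.16,0)),SA,zg=.18); print(P); plan(P,R)
E
```

```text
[ 0.88  0.81 -0.58  1.39 -0.23  1.34  0.5 ]
[0.55081904 0.06213508 0.18229839]
t 18.05 pos [ 0.5833 -0.208   0.1806] shift cm [ -2.65 -20.87  17.26] turn [ 0.    -0.003 -0.003] rows 5.44
```

Call:
{"name": "apply_moves", "arguments": {"commands": [[-1.3,-2.5,2.1,0,0,0],[-1.3,-3,2.5,0,0,0],[0,-3,2.5,0,0,0],[0,-3,2.5,0,0,0],[0,-3,2.5,0,0,0]]}}

```text
clock: 18.55
position: [0.5525, -0.0172, 0.18]
ee_rot: [-2.441, -0.036, 0.014]
force: [0.4, 0.1, -1.0]
width: 0.501
```

Call:
{"name": "apply_moves", "arguments": {"commands": [[0,-3,2.5,0,0,0],[0,-2.5,2.1,0,0,0],[0,-0.8,0.5,0,0,0],[0,0,0,0,0,0],[0,0,0,0,0,0]]}}

```text
clock: 19.05
position: [0.5513, 0.0612, 0.1813]
ee_rot: [-2.442, -0.032, 0.012]
force: [0.4, -0.2, -1.8]
width: 0.497
```

```bash
python3 - <<'E'
from h import *
shot("wrist","w16"); o=state()[0]; print(o["joints"].round(2),o["position"],o["width"])
p=cv2.imread("pics/w16.png"); cv2.imwrite("pics/w16c.png",cv2.resize(p[60:260,160:420],None,fx=3,fy=2.95,interpolation=cv2.INTER_CUBIC))
E
```

```text
[ 0.68  0.64 -0.71  1.8  -0.38  0.93  0.33] [0.55146171 0.06060765 0.18113041] 0.498466568198674
```

View pics/w16.png

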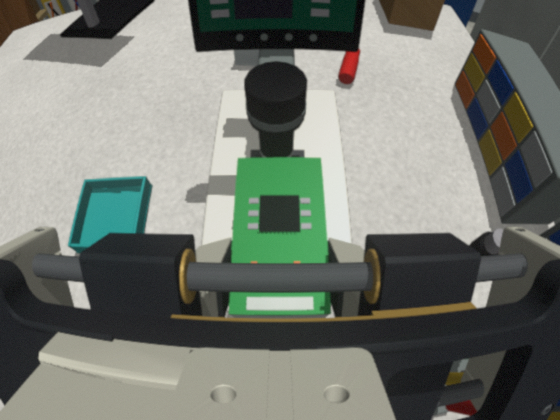

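View pics/w16c.png

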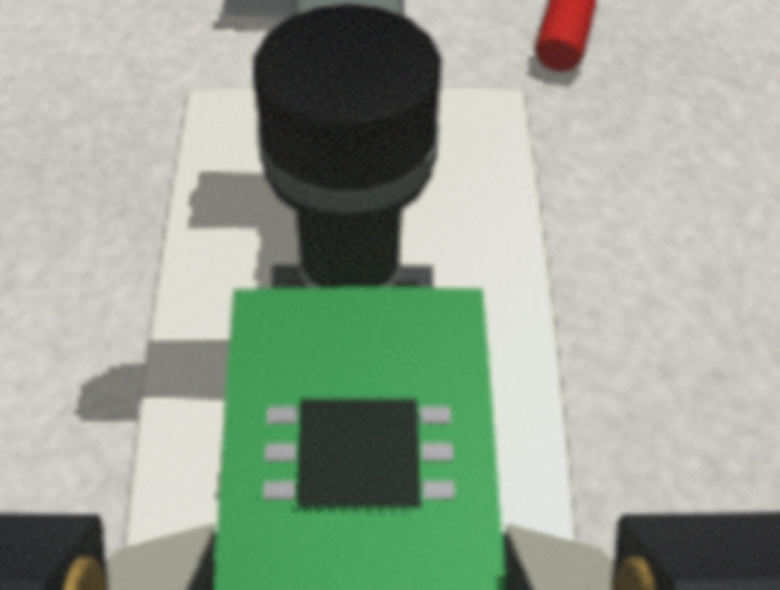

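```bash
python3 - <<'E'
from h import *
c=load("w16.npz"); W=lambda x,y:((x+.5)/3-.5+160,(y+.5)/2.95-.5+60)
pts=[((188,90),(.12,.08)),((522,90),(.12,-.08)),((128,545),(None,.08)),((165,290),(None,.08)),((572,545),(None,-.08)),((547,290),(None,-.08))]
Wd=[(fpix2w(c,*W(*q),.012)[:2],l) for q,l in pts]
def f(p):
    r=[]
    for w,l in Wd:
        q=Rz(p[2])[:2,:2].T@(w-p[:2])
        if l[0] is not None: r.append(q[0]-l[0])
        r.append(q[1]-l[1])
    return np.array(r)*1000
s=least_squares(f,(.546,.246,1.597)); print(s.x,s.fun.round(1))
# stop outer corners z .02
print([ (Rz(s.x[2])[:2,:2].T@(fpix2w(c,*W(*q),.02)[:2]-s.x[:2])*1000).round(1) for q in((272,268),(432,266))])
# nose ring: lower nose left/right edges at z=.1
for q in((300,240),(400,240)): print((Rz(s.x[2])[:2,:2].T@(fpix2w(c,*W(*q),.09)[:2]-s.x[:2])*1000).round(1))
for q in((255,75),(440,75)): print((Rz(s.x[2])[:2,:2].T@(fpix2w(c,*W(*q),.165)[:2]-s.x[:2])*1000).round(1))
# board in hand at top z
o=state()[0]["position"]; zt=.048+(o[2]-.0479)
a=[fpix2w(c,*W(*q),zt)[:2] for q in((234,290),(483,290),(217,560),(505,575))]
f_=a[1]-a[0]; print(zt,np.round(a,4),"yaws",np.arctan2(f_[1],f_[0])+np.pi/2,[np.arctan2(*(d[::-1])) for d in(a[0]-a[2],a[1]-a[3])])
m=state()[2].as_matrix(); print("tool yaw",np.arctan2(m[1,0],m[0,0])+np.pi/2, "lean",np.arccos(-m[2,2]))
E
```

```text
[0.54402146 0.24486359 1.59288455] [-0.1 -1.1  0.1  1.9 -1.9 -4.6  3.   2.8]
[array([ 5.6, 31.8]), array([  6.8, -30.7])]
[-35.1  15.6]
[-35.1 -15.1]
[-40.7  22.7]
[-40.8 -22.4]
0.18123040838619192 [[0.5268 0.1261]
 [0.5725 0.1273]
 [0.5286 0.0732]
 [0.5744 0.0718]] yaws 1.596608904802739 [np.float64(1.6043604246265495), np.float64(1.6044739772569268)]
tool yaw 1.595780610143428 lean 0.6992704397317193
```

```bash
cat >> h.py <<'E'
SC=np.array([.5440,.2455]); SA=1.594
def sgrip(gx=.022):
    o,p,r=state(); m=r.as_matrix(); g=p+.003*m[:,2]; h=np.arctan2(m[1,0],m[0,0])+np.pi/2
    c=g[:2]+gx*np.array([np.cos(h),np.sin(h)]); print("t",round(o["clock"],2),"board scope mm",(sl(c)*1000).round(1),"yaw rel",round(h-SA,4),"tcp z",p[2].round(4),"bottom",(p[2]-.0479+.012).round(4),"F scope",(Rz(SA).T@o["force"]).round(1),"w",round(o["width"],3),"j6",o["joints"][5].round(2))
E
python3 - <<'E'
from h import *
sgrip(); print("front mid img",sl((.54965,.1267))*1000)
P,R=tcp_for(sw((-.125,0)),SA,zg=.0456+.014); plan(P,R)
E
```

```text
t 19.1 board scope mm [-161.1   -3.1] yaw rel 0.0018 tcp z 0.1811 bottom 0.1452 F scope [-0.4 -0.2 -1.4] w 0.498 j6 0.93
front mid img [-118.89910884   -2.89213004]
t 19.1 pos [0.5515 0.0606 0.1811] shift cm [-0.3   4.91 11.45] turn [-0.001  0.002  0.001] rows 2.49
```

Call:
{"name": "apply_moves", "arguments": {"commands": [[-0.1,1.6,3.8,0,0,0],[-0.1,1.6,3.8,0,0,0],[-0.1,1.7,3.8,0,0,0],[0,0,0,0,0,0],[0,0,0,0,0,0]]}}

```text
clock: 19.6
position: [0.5473, 0.0973, 0.0629]
ee_rot: [-2.44, -0.029, 0.013]
force: [0.4, 0.2, -1.4]
width: 0.499
```

```bash
python3 - <<'E'
from h import *
sgrip(); shot("wrist","w17"); shot("scene","s17")
P,R=tcp_for(sw((-.125,0)),SA,zg=.0456+.0115); plan(P,R)
p=cv2.imread("pics/w17.png"); cv2.imwrite("pics/w17c.png",cv2.resize(p[40:260,160:420],None,fx=3,fy=2.7,interpolation=cv2.INTER_CUBIC))
p=cv2.imread("pics/s17.png"); cv2.imwrite("pics/s17c.png",cv2.resize(p[100:250,250:430],None,fx=4.2,fy=3.9,interpolation=cv2.INTER_CUBIC))
E
```

```text
t 19.6 board scope mm [-1.243e+02  1.000e-01] yaw rel 0.0016 tcp z 0.0629 bottom 0.027 F scope [ 0.2 -0.4 -1.4] w 0.499 j6 0.67
t 19.7 pos [0.5486 0.0971 0.0645] shift cm [-0.12  0.37  0.36] turn [-0.002 -0.001  0.002] rows 1
```

View pics/w17c.png

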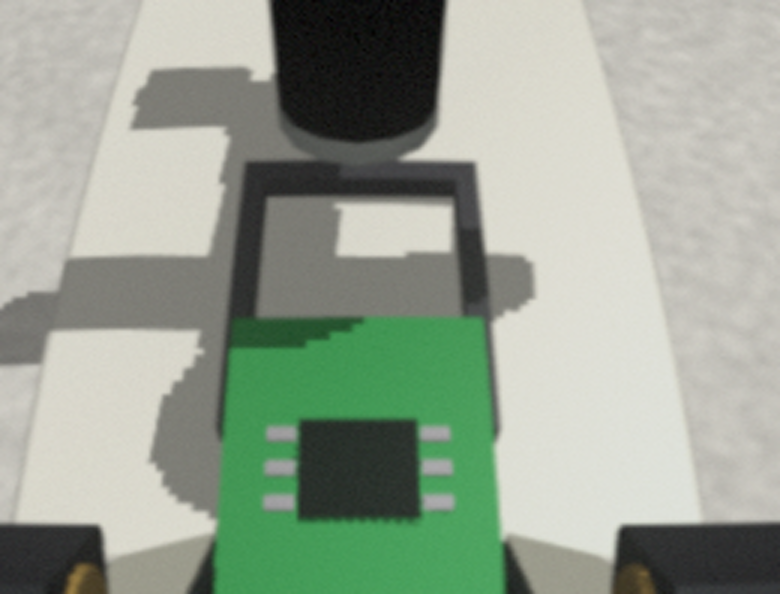

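View pics/s17c.png

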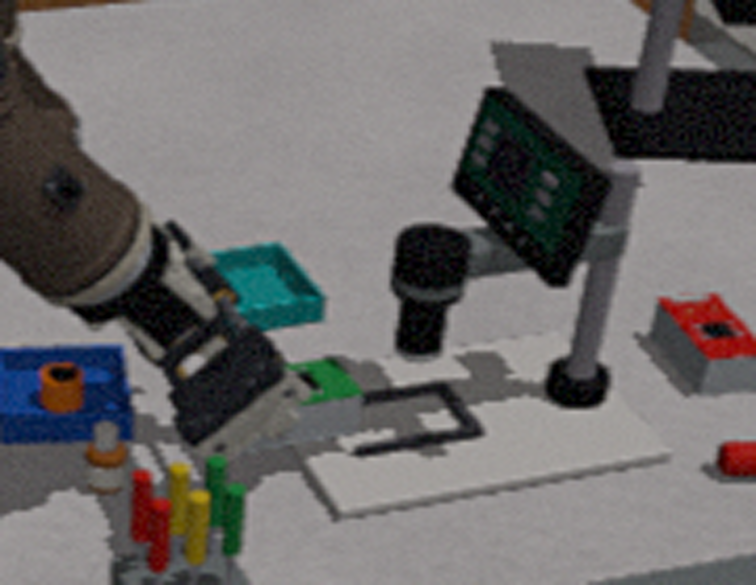

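```bash
python3 - <<'E'
from h import *
c=load("w17.npz"); W=lambda x,y:((x+.5)/3-.5+160,(y+.5)/2.7-.5+40)
for n,q,z in (("outBL",(246,163),.02),("outBR",(475,163),.02),("frontL out",(220,437),.02),("frontR out",(497,437),.02),("innerBL bot",(267,197),.012),("innerBR bot",(455,197),.012),("innerL top at",(256,318),.012),("innerR",(461,300),.02),("stop face bot",(360,197),.012)):
    print(n,(sl(fpix2w(c,*W(*q),z))*1000).round(1))
zt=.048+.0645-.0479
for q in((230,318),(485,318),(215,560),(503,560)): print("board",(sl(fpix2w(c,*W(*q),zt))*1000).round(1))
E
```

```text
outBL [ 6.5 31.2]
outBR [  6.4 -31.3]
frontL out [-87.4  30.8]
frontR out [-87.4 -30.2]
innerBL bot [-0.6 25.6]
innerBR bot [ -0.6 -25.9]
innerL top at [-46.3  25.8]
innerR [-46.  -24.3]
stop face bot [-0.9  0.1]
board [-83.5  23.5]
board [-83.5 -22.9]
board [-135.    22.6]
board [-135.   -22.9]
```

Call:
{"name": "apply_moves", "arguments": {"commands": [[0,0.36,0.4,0,0,0],[0,0,0,0,0,0],[0,-1.15,0.96,0,0,0],[0,-1.15,0.96,0,0,0],[0,0,0,0,0,0]]}}

```text
clock: 20.2
position: [0.5451, 0.132, 0.0588]
ee_rot: [-2.439, -0.037, 0.014]
force: [-0.0, 0.5, -1.7]
width: 0.5
```

```bash
python3 - <<'E'
from h import *
sgrip()
P,R=tcp_for(sw((-.050,0)),SA,zg=.0456+.011); plan(P,R)
E
```

```text
t 20.2 board scope mm [-89.5   1.7] yaw rel 0.0074 tcp z 0.0588 bottom 0.0229 F scope [ 0.5  0.  -1.7] w 0.5 j6 0.62
t 20.2 pos [0.5451 0.132  0.0588] shift cm [ 0.18 -3.02  2.54] turn [-0.004  0.005  0.005] rows 1
```

Call:
{"name": "apply_moves", "arguments": {"commands": [[0.1,0,0,0,0,0],[0,-0.8,0.67,0,0,0],[0,-0.8,0.67,0,0,0],[0,-0.8,0.67,0,0,0],[0,0,0,0,0,0]]}}

```text
clock: 20.7
position: [0.5456, 0.1619, 0.0582]
ee_rot: [-2.44, -0.035, 0.014]
force: [-0.7, -0.2, -1.4]
width: 0.498
```

Call:
{"name": "apply_moves", "arguments": {"commands": [[0,0,0,0,0,0],[0,0,0,0,0,0]]}}

```text
clock: 20.9
position: [0.5466, 0.1589, 0.0575]
ee_rot: [-2.442, -0.031, 0.012]
force: [-0.5, -0.0, -1.5]
width: 0.498
```

```bash
python3 - <<'E'
from h import *
sgrip()
P,R=tcp_for(sw((-.050,0)),SA,zg=.0456+.011); plan(P,R)
shot("wrist","w18"); p=cv2.imread("pics/w18.png"); cv2.imwrite("pics/w18c.png",cv2.resize(p[40:320,160:420],None,fx=3,fy=2.1,interpolation=cv2.INTER_CUBIC))
E
```

```text
t 20.9 board scope mm [-62.7  -0.6] yaw rel 0.0022 tcp z 0.0575 bottom 0.0216 F scope [-0.   0.5 -1.5] w 0.498 j6 0.58
t 20.9 pos [0.5466 0.1589 0.0575] shift cm [-0.06 -1.06  0.71] turn [-0.002  0.002  0.001] rows 1
```

View pics/w18c.png

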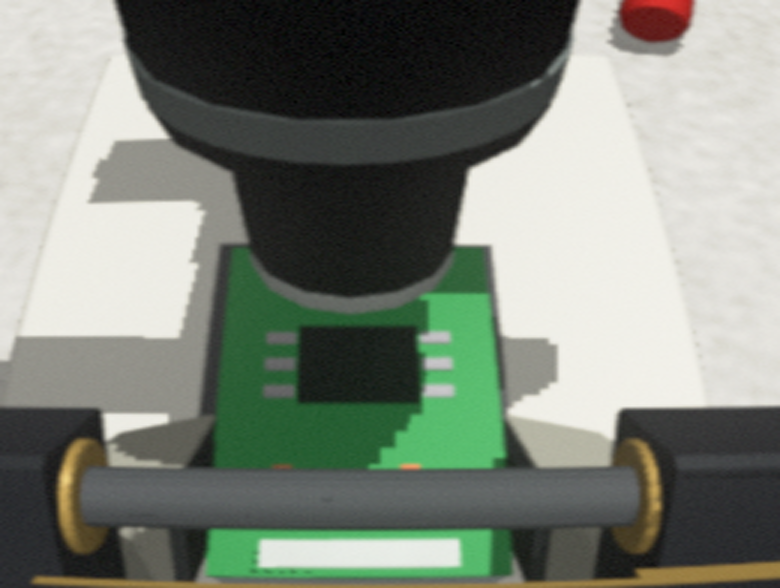

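Call:
{"name": "apply_moves", "arguments": {"commands": [[-0.05,-0.35,0.29,0,0,0],[0,-0.35,0.29,0,0,0],[0,0,0,0,0,0],[0,0,0,0,0,0],[0,0,0,0,0,0]]}}

```text
clock: 21.45
position: [0.5458, 0.1683, 0.0577]
ee_rot: [-2.441, -0.031, 0.012]
force: [1.6, -0.3, -2.6]
width: 0.493
```

```bash
python3 - <<'E'
from h import *
sgrip()
E
```

```text
t 21.45 board scope mm [-53.3   0.1] yaw rel 0.0026 tcp z 0.0577 bottom 0.0218 F scope [-0.3 -1.5 -2.6] w 0.493 j6 0.56
```

Centred at 0.1 mm. I'll lower between the walls.

Call:
{"name": "apply_moves", "arguments": {"commands": [[0,0.2,0.24,0,0,0],[0,0.2,0.24,0,0,0],[0,0.1,0.12,0,0,0],[0,0,0,0,0,0],[0,0,0,0,0,0]]}}

```text
clock: 21.95
position: [0.5457, 0.1685, 0.0499]
ee_rot: [-2.441, -0.031, 0.012]
force: [-0.2, 0.4, -1.9]
width: 0.498
```

```bash
python3 - <<'E'
from h import *
sgrip()
E
```

```text
t 21.95 board scope mm [-53.1   0.1] yaw rel 0.0026 tcp z 0.0499 bottom 0.014 F scope [ 0.4  0.2 -1.9] w 0.498 j6 0.55
```

Call:
{"name": "apply_moves", "arguments": {"commands": [[0,0.12,0.15,0,0,0],[0,0,0,0,0,0],[0,0,0,0,0,0]]}}

```text
clock: 22.25
position: [0.5457, 0.1685, 0.048]
ee_rot: [-2.441, -0.031, 0.012]
force: [-0.2, 0.5, -2.7]
width: 0.5
```

Call:
{"name": "apply_moves", "arguments": {"commands": [[0,-0.15,0.13,0,0,0],[0,-0.15,0.13,0,0,0],[0,-0.15,0.13,0,0,0],[0,0,0,0,0,0],[0,0,0,0,0,0]]}}

```text
clock: 22.75
position: [0.5455, 0.1746, 0.048]
ee_rot: [-2.441, -0.032, 0.012]
force: [0.2, -0.0, -2.2]
width: 0.497
```

```bash
python3 - <<'E'
from h import *
sgrip()
E
```

```text
t 22.75 board scope mm [-46.9   0.2] yaw rel 0.003 tcp z 0.048 bottom 0.0121 F scope [-0.  -0.2 -2.2] w 0.497 j6 0.54
```

Call:
{"name": "apply_moves", "arguments": {"commands": [[0,-0.15,0.13,0,0,0],[0,-0.1,0.08,0,0,0],[0,0,0,0,0,0],[0,0,0,0,0,0]]}}

```text
clock: 23.15
position: [0.5454, 0.1779, 0.048]
ee_rot: [-2.441, -0.032, 0.013]
force: [-0.0, 0.4, -2.0]
width: 0.501
```

```bash
python3 - <<'E'
from h import *
sgrip()
E
```

```text
t 23.15 board scope mm [-43.7   0.3] yaw rel 0.003 tcp z 0.048 bottom 0.0121 F scope [ 0.4  0.  -2. ] w 0.501 j6 0.54
```

Call:
{"name": "apply_moves", "arguments": {"commands": [[0,-0.15,0.13,0,0,0],[0,0,0,0,0,0],[0,0,0,0,0,0],[0,0,0,0,0,0]]}}

```text
clock: 23.55
position: [0.5456, 0.1788, 0.0479]
ee_rot: [-2.442, -0.03, 0.012]
force: [-2.7, -6.8, 4.0]
width: 0.498
```

```bash
python3 - <<'E'
from h import *
sgrip()
E
```

```text
t 23.55 board scope mm [-42.8   0. ] yaw rel 0.0019 tcp z 0.0479 bottom 0.012 F scope [-6.7  2.9  4. ] w 0.498 j6 0.53
```

Call:
{"name": "apply_moves", "arguments": {"commands": [[0,0,0,0,0,0],[0,0,0,0,0,0],[0,0,0,0,0,0],[0,0,0,0,0,0]], "claw": -0.3}}

```text
clock: 23.95
position: [0.5455, 0.18, 0.0481]
ee_rot: [-2.441, -0.032, 0.012]
force: [-0.0, -0.3, 0.1]
width: 0.646
```

```bash
python3 - <<'E'
from h import *
sgrip()
shot("wrist","w19"); p=cv2.imread("pics/w19.png"); cv2.imwrite("pics/w19c.png",cv2.resize(p[40:320,160:420],None,fx=3,fy=2.1,interpolation=cv2.INTER_CUBIC))
E
```

```text
t 23.95 board scope mm [-41.6   0.1] yaw rel 0.003 tcp z 0.0481 bottom 0.0122 F scope [-0.3  0.   0.1] w 0.646 j6 0.53
```

View pics/w19c.png

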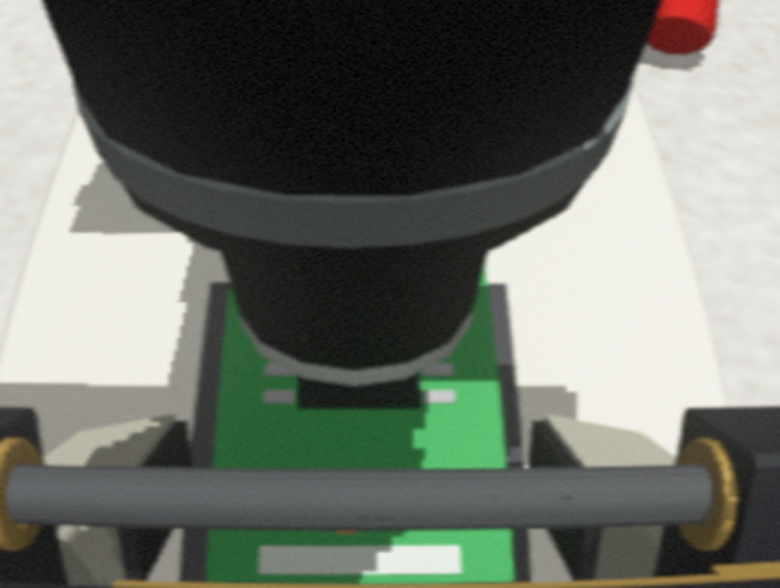

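Call:
{"name": "apply_moves", "arguments": {"commands": [[0,0,-1.5,0,0,0],[0,0,-3,0,0,0],[0,0,-3,0,0,0],[0,0.5,-3,0,0,0],[0,0,0,0,0,0]]}}

```text
clock: 24.5
position: [0.5497, 0.105, 0.1267]
ee_rot: [-2.444, -0.028, 0.005]
force: [0.9, -0.3, -0.2]
width: 0.651
```

```bash
python3 - <<'E'
from h import *
sgrip()
for n in("wrist","scene","top"): shot(n,n+"20")
p=cv2.imread("pics/wrist20.png"); cv2.imwrite("pics/w20c.png",cv2.resize(p[40:320,160:420],None,fx=3,fy=2.1,interpolation=cv2.INTER_CUBIC))
p=cv2.imread("pics/scene20.png"); cv2.imwrite("pics/s20c.png",cv2.resize(p[110:240,300:440],None,fx=5,fy=4.6,interpolation=cv2.INTER_CUBIC))
E
```

```text
t 24.5 board scope mm [-116.7   -2.5] yaw rel -0.0019 tcp z 0.1267 bottom 0.0908 F scope [-0.3 -0.9 -0.2] w 0.651 j6 0.76
```

View pics/w20c.png

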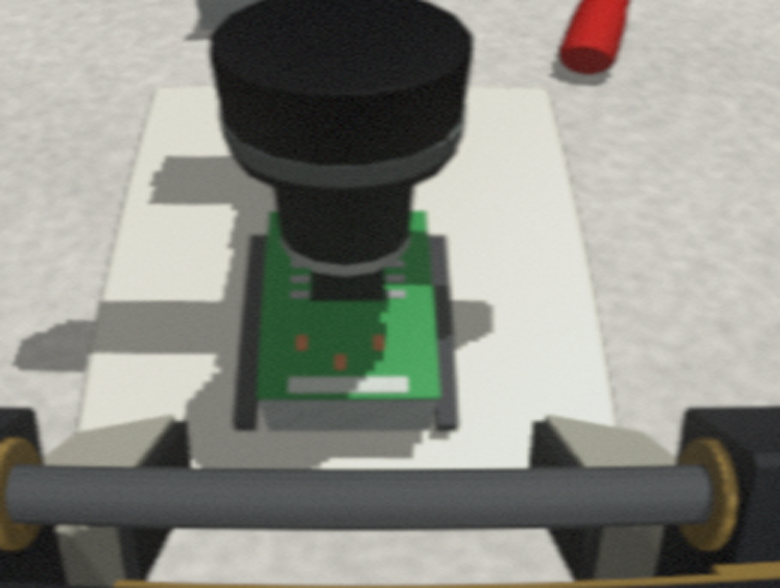

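View pics/s20c.png

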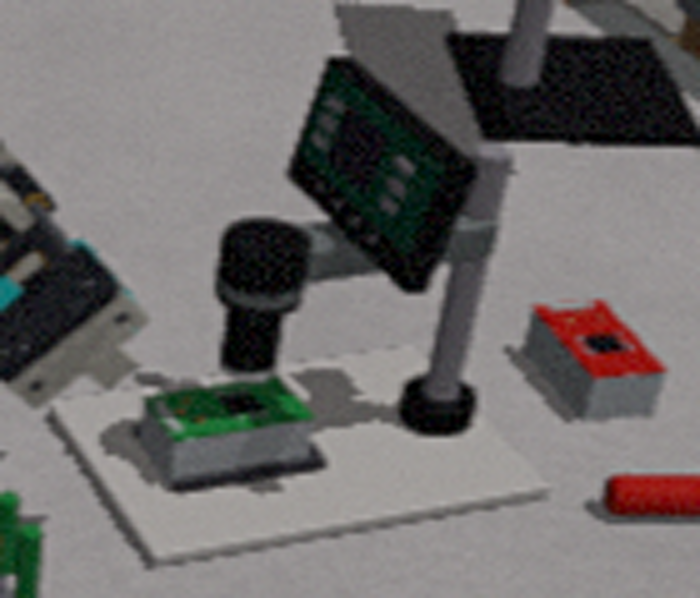

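View pics/top20.png

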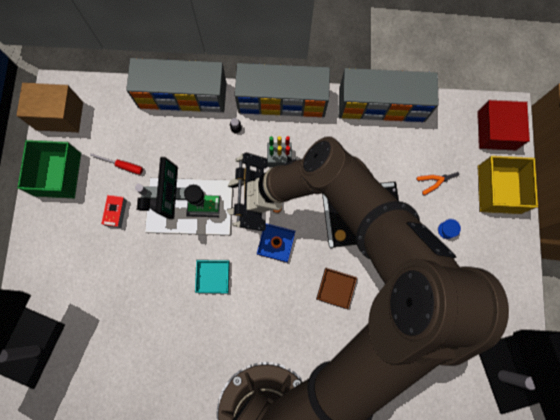

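```bash
python3 - <<'E'
from h import *
c=load("wrist20.npz"); W=lambda x,y:((x+.5)/3-.5+160,(y+.5)/2.1-.5+40)
for n,q,z in (("wallL",(235,430),.012),("wallR",(457,428),.012),("bL",(258,400),.048),("bR",(440,398),.048),("fL",(269,212),.048),("fR",(426,212),.048),("wall backL out",(250,237),.02),("R",(445,237),.02)): print(n,(sl(fpix2w(c,*W(*q),z))*1000).round(1))
E
```

```text
wallL [-84.3  32.5]
wallR [-83.4 -30.9]
bL [-85.8  22.4]
bR [-85.  -23.1]
fL [-1.5 23.3]
fR [ -1.6 -22.5]
wall backL out [ 5.9 31.9]
R [  5.8 -30.5]
```

Call:
{"name": "apply_moves", "arguments": {"commands": [[0,0,-2,0,0,0],[0,0,0,0,0,0],[0,0,0,0,0,0],[0,0,0,0,0,0]]}}

```text
clock: 25.05
position: [0.547, 0.0964, 0.1396]
ee_rot: [-2.441, -0.032, 0.014]
force: [0.1, 0.5, 0.2]
width: 0.651
```

```bash
python3 - <<'E'
from h import *
print(order.sign_off())
E
```

```text
the job is handed in; nothing more can be done
None
```

The orange cap is in the blue tray and the green carrier is home in the nest. However, an early collision may have failed the run under the 40 N rule. I handed the job in at about 25 s, and no verdict was reported.

**Collision:** At about 1 s, turning the gripper at its start position swung it into the screen on a stand beside it, which I had not checked for. The wrist read about 110 N. That is under the 120 N wrist limit, but the gripper's body may have pressed with more than 40 N. I backed off at once.

**What was done:**
- **Cap:** I set it down near the middle of the blue tray and confirmed it there in the wrist and top views.
- **Squaring:** One finger caught the side fence on the first push (about 17 N), so I released, gripped about 3 mm higher and pushed again. The carrier then pressed on both fences. The picture put its faces at x = 85 and y = -70 mm in the jig's frame, as they should be, turned about 0.004 rad.
- **Nest:** I loaded the carrier with a 40-degree lean and pushed it to the back stop (6.7 N).

**Last checks:**
- **Carrier:** Its front sits at the back stop to within about 1 mm. It is centred between the walls to within about 1 mm and turned about 0.003 rad by the tool's heading.
- **Microscope head:** I saw no sign of contact with it.
- **Things to leave alone:** The red carrier looked unmoved in the final pictures. The amber bottle was hidden from the top camera and the tin partly hidden, so I did not measure whether either had moved.
- **Disagreement:** The cameras differed by 3 to 8 mm in world x on the fixed parts. I relied on the wrist camera and on contact.

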